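# Load the mixing deck and set its dial

## Robot

A 6-joint arm with a two-finger parallel gripper is mounted at the origin on the work surface. World frame = base frame: x ahead of the robot, y to its left, z up, the work surface at z = 0. Lengths are in m, angles in rad, forces in N, time in s.
With the tool pointing down it reaches from about 0.4 to 0.825 m from the base axis. Payload 7 kg.
Tool frame: the origin (TCP) lies midway between the tips of the shut fingers; the grasp point (between the pads) lies robot.grip_point_offset behind it (robot.grip_point_offset is the distance from the TCP to the grasp point, in m); y points along the fingers, x is the direction in which the jaws open and shut, and the axes are right-handed (so a half turn about y gives the same grasp; the last joint's range is limited). The gripper opens to 88 mm and grips with 3 to 60 N. Pads are 19 mm wide; open, the fingers measure 130 mm over their backs; the gripper's body (78 mm by 193 mm) begins 47 mm behind the grasp point.
Start: joints at [-0.965, 0.359, 0.012, 0, -1.224, -0.288], TCP at [0.211, -0.641, 0.227] pointing down, gripper open.
Joint ranges: [-3.07, 3.07], [-1.43, 2.12], [-1.02, 1.25], [-3.03, 1.67], [-3.05, -0], [-3.03, 3.03]. Speed limits (rad/s): [2.39, 2.39, 3.01, 3.14, 3.14, 3.14].

## Interface

Orientations are given as a unit quaternion [x, y, z, w].
In Python, from bench import observe, vision, order, robot gives the robot as it stands.
- The arm moves only by the tool carry_out, never from a script. Its argument "commands" is a list of rows, each an object with "translation": the shift along the world's x, y, z scaled (see below), a list of three; "roll": the turn about the world's z scaled (see below). A call has 1 to 5 rows; each row is the pose to reach, as a shift and turn from the pose commanded when the call began, turning the shorter way round; what a row does not reach only later rows make up. The controller multiplies each number of a shift by 250 mm and each number of a turn by pi rad. A row lasts 1/10 s, in which the tool goes at most 50 mm and 8.59 degrees, less where a joint would pass 70% of its speed; a pose out of reach is approached as far as the arm can. A call with a number of a shift or a turn outside -1 to 1 is refused whole. A call with a gripper value outside its range is refused whole. "fingers" is the opening, from -1 (shut) to 1 (fully open), set as the call begins (left out, the last holds). The fingers move at their own pace and stop on an object; the grip force is fixed at half the most. Time passes only in rows, so rows that repeat a pose let the fingers close. It gives the time, the measured TCP pose, the force and the opening at its end, in the units of the state.
- observe(): the state, without advancing time (a new reading comes with each control period).
- vision.get_image(name): name is "scene" or "top"; returns a dict with "color" (420x560x3 uint8, blue, green, red), "depth" (420x560 float32, m along the optical axis (not along the pixel's ray), 0 where there is no reading), "fx", "fy", "cx", "cy" (pixels), "rvec" (rotation vector, rad) and "tvec" (3), from world to camera coordinates, as OpenCV has them. Camera axes: x right, y down, z forward; pixel columns grow to the right and rows downward; lengths in m; the calibration is good to about 2 mm. A picture is of the moment at which its call begins.
- order.hand_in(): hands the job in, once; it reports no verdict.
The state is a dict: "time": time; "q": joint angles; "dq": joint speeds; "tau": joint torques, N m; "tcp_pos": TCP position; "orientation": TCP orientation; "force": force on the tool from outside, world axes, zero at the start; "ft_torque": the same for the moment, N m; "finger_gap": finger opening in m.
Only numpy, scipy, OpenCV 4.12 (cv2) and the standard library are available. Lean on these libraries where they do the work, as an engineer would, in place of code of your own. Each camera call takes 0.05 s, during which the arm holds its last target. There are 200 camera calls.

## Task

Open the instrument case so that its lid stays open by itself, lift out every white sample pot there is (three or four) and stand each upright in a cup of its own on the mixing deck. Once all are loaded, turn the dial clockwise until its white pointer is in line with the brass rider on the scale. Finish with the case shut. Leave the beaker, the bottle and the scoop where they are.

Things in the scene. Friction and masses are not known exactly. Their poses are not given: they have to be found in the camera images.
- mixer: fixed mixing deck: square steel housing 280 x 280 mm with a black round face; its flat top (the deck) is 60 mm above the bench. Origin at the centre of its underside, z up; the dial's axis is its z axis.
- cup0_floor (a point): centre of the floor (at deck height, 60 mm above the bench) of one of six identical locating cups: aluminium rings 10 mm high, 54 mm inside and 62 mm outside diameter, evenly spaced on an 85 mm radius round the dial. Any cup takes any one pot.
- cup1_floor (a point): centre of the floor (at deck height, 60 mm above the bench) of one of six identical locating cups: aluminium rings 10 mm high, 54 mm inside and 62 mm outside diameter, evenly spaced on an 85 mm radius round the dial. Any cup takes any one pot.
- cup2_floor (a point): centre of the floor (at deck height, 60 mm above the bench) of one of six identical locating cups: aluminium rings 10 mm high, 54 mm inside and 62 mm outside diameter, evenly spaced on an 85 mm radius round the dial. Any cup takes any one pot.
- cup3_floor (a point): centre of the floor (at deck height, 60 mm above the bench) of one of six identical locating cups: aluminium rings 10 mm high, 54 mm inside and 62 mm outside diameter, evenly spaced on an 85 mm radius round the dial. Any cup takes any one pot.
- cup4_floor (a point): centre of the floor (at deck height, 60 mm above the bench) of one of six identical locating cups: aluminium rings 10 mm high, 54 mm inside and 62 mm outside diameter, evenly spaced on an 85 mm radius round the dial. Any cup takes any one pot.
- cup5_floor (a point): centre of the floor (at deck height, 60 mm above the bench) of one of six identical locating cups: aluminium rings 10 mm high, 54 mm inside and 62 mm outside diameter, evenly spaced on an 85 mm radius round the dial. Any cup takes any one pot.
- dial (a joint): angle of the black dial in the middle of the deck, rad, 0 to 4.4 between its stops, growing clockwise seen from above. It has stiff friction (0.04 N m) and stays where it is left.
- dial_grip (a point): on the dial's axis, 33 mm above the deck, at the height to grip: the dial's grip is an upright bar 50 mm long, 14 mm thick, from 7 to 43 mm above the deck, on a round skirt of 36 mm radius. The x axis of this frame lies along the bar.
- dial_pointer (a point): outer end of the dial's white pointer line, on the rim of the skirt, 36 mm from the axis (towards -x of the dial_grip frame) and 7 mm above the deck; turns with the dial.
- rider_mark (a point): the point on the scale, 36 mm from the dial's axis, to which the small raised brass rider (12 x 5 x 6 mm, fixed just outside the dial's skirt) points; this is where the pointer's end must come. It is 1.5 to 3.8 rad clockwise of the pointer at the start, so it takes more than one grasp; the counter-clockwise way round is barred by the stop.
- case: fixed grey instrument case: shallow base 130 mm (its x) by 330 mm (its y), rim 25 mm above the bench, inner floor 5 mm above the bench, walls 5 mm. Origin at the centre of its underside; the lid's hinge is along the far (+x) rim.
- lid (a joint): opening angle of the case's lid, rad: 0 shut, 2.0 fully open (leaning back against its stop). The lid (0.35 kg, hollow, 40 mm deep, walls 4 mm) swings up and away about its hinge; it falls shut below about 1.1 rad and falls open and stays there above.
- lid_handle (a point): middle of the steel bar handle on top of the lid: round bar 10 mm thick, 100 mm long along the case's y, its centre 32 mm off the lid's outer face (27 mm free below it for a finger), 100 mm from the hinge along the lid; frame turns with the lid (z is the lid's outward normal, y along the bar). With the lid open the handle is on the far side of it.
- lid_hinge (a point): middle of the lid's hinge line, 25 mm above the bench, on the case's far rim; the line runs along y. In the lid's frame the handle lies at x = -100 mm, z = +72 mm from here, the lid's front edge at x = -130 mm.
- pot0_mid (a point): centre (half-way up) of a white plastic screw-lidded sample pot, a plain cylinder 42 mm in diameter and 50 mm high, about 90 g; stands on the case's floor at the start, under the lid; all pots are alike; z is its axis. None if this pot is absent.
- pot1_mid (a point): centre (half-way up) of a white plastic screw-lidded sample pot, a plain cylinder 42 mm in diameter and 50 mm high, about 90 g; stands on the case's floor at the start, under the lid; all pots are alike; z is its axis. None if this pot is absent.
- pot2_mid (a point): centre (half-way up) of a white plastic screw-lidded sample pot, a plain cylinder 42 mm in diameter and 50 mm high, about 90 g; stands on the case's floor at the start, under the lid; all pots are alike; z is its axis. None if this pot is absent.
- pot3_mid (a point): centre (half-way up) of a white plastic screw-lidded sample pot, a plain cylinder 42 mm in diameter and 50 mm high, about 90 g; stands on the case's floor at the start, under the lid; all pots are alike; z is its axis. None if this pot is absent.
- beaker: bystander: glass beaker, 64 mm across, 75 mm high; origin at the centre of its underside
- reagent: bystander: amber bottle, 60 mm in diameter, 140 mm high; origin at the centre of its underside
- scoop: bystander: small scoop 160 mm long lying on the bench in the gap between the case and the mixing deck, along its x, its origin at its middle

How it is judged:
By the outcome, as a careful person would: the job done as asked, in the order asked, and still so for the second after the job is handed in, with the robot touching nothing.
Of pot0, pot1, pot2, pot3 only 3 to 4 are there at a start; the rules pass over those that are not, and their reading is None.
At some moment in a run one of pot0, pot1, pot2, pot3 may be knocked a few centimetres aside while the robot is not near it.
It also fails if it takes over 208 s, if anything falls off the work surface, if the arm or the gripper's body presses on something with over 40 N, if the wrist force passes 120 N, or if a joint passes its speed limit or range.

## Working session

There is one attempt and no reset: what is moved stays moved. The work goes in short steps, Python scripts to look and compute and a tool call to move; the robot and the scene stay as the last step left them, time stands still between calls to the robot, and variables do not carry over. Pictures are saved under pics/ and viewed, about 12 in all and at most 16, crops included, and the job is handed in when it is done.

Besides the shell and the picture viewer there is one more tool, called after ">>>" as name(argument=value, ...), one argument or row to a line, values as JSON. carry_out: Moves the arm, as the interface text tells. Its arguments: {"type":"object","properties":{"commands":{"type":"array","items":{"type":"object","properties":{"translation":{"type":"array","items":{"type":"number"}},"roll":{"type":"number"}}}},"fingers":{"type":"number"}},"required":["commands"]}

```bash
ls; mkdir -p pics; cat > h.py <<'E'
import numpy as np, cv2
from bench import observe, vision, order, robot
def get(n):
    im=vision.get_image(n); R=cv2.Rodrigues(np.array(im['rvec'],float))[0]; t=np.array(im['tvec'],float).ravel()
    d=im['depth']; v,u=np.mgrid[:d.shape[0],:d.shape[1]]
    c=np.stack([(u-im['cx'])/im['fx']*d,(v-im['cy'])/im['fy']*d,d],-1)
    W=(c-t)@R; W[d==0]=np.nan
    return im,W,R,t
def proj(im,P):
    return cv2.projectPoints(np.array(P,float).reshape(-1,3),im['rvec'],im['tvec'],np.array([[im['fx'],0,im['cx']],[0,im['fy'],im['cy']],[0,0,1.]]),None)[0].reshape(-1,2)
def plane(im,R,t,u,v,z):
    r=R.T@np.array([(u-im['cx'])/im['fx'],(v-im['cy'])/im['fy'],1]); o=-R.T@t
    return o+r*(z-o[2])/r[2]
E
python3 - <<'E'
from h import *
for n in ['scene','top']:
    im,W,R,t=get(n); cv2.imwrite(f'pics/{n}0.png',im['color']); print(n,-R.T@t,R[2],im['fx'])
    np.save(n+'0.npy',W)
s=observe(); print({k:np.round(v,3) for k,v in s.items()}); print(robot.grip_point_offset,[a for a in dir(robot) if a[0]!='_'])
E
```

```text
pics
scene [ 1.23723681 -0.46292233  0.94536801] [-0.54458851  0.40211377 -0.73602165] 441.8300049351529
top [ 0.37089503 -0.0064247   1.16741064] [ 0.18126811  0.0234738  -0.98315353] 408.9940584020177
{'time': np.float64(0.1), 'q': array([-0.965,  0.359,  0.011, -0.   , -1.224, -0.288]), 'dq': array([-0.002, -0.002,  0.003,  0.002,  0.   ,  0.001]), 'tau': array([-2.0000e-03, -5.8416e+01,  2.9375e+01,  7.0160e+00,  1.0000e-02,
       -0.0000e+00]), 'tcp_pos': array([ 0.211, -0.641,  0.226]), 'orientation': array([ 0.414,  0.573, -0.573, -0.415]), 'force': array([ 0.916,  0.422, -0.37 ]), 'ft_torque': array([ 0.002, -0.012,  0.015]), 'finger_gap': np.float64(0.088)}
0.0188 ['Unreachable', 'grip_point_offset']
```

View pics/top0.png

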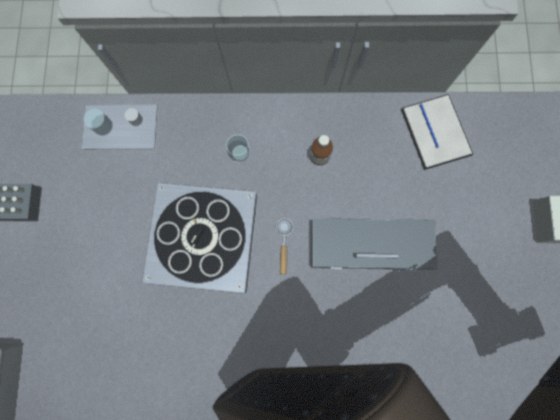

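View pics/scene0.png

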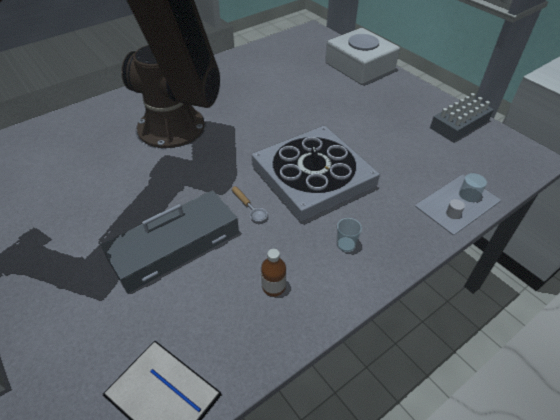

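```bash
cat > m.py <<'E'
from h import *
W=np.load('top0.npy')
def rect(mask,name):
    P=W[mask][:,:2].astype(np.float32)
    (c,wh,a)=cv2.minAreaRect(P); print(name,len(P),np.round(c,4),np.round(wh,4),round(a,2))
v,u=np.mgrid[:420,:560]; z=W[...,2]
def box(a,b,c,d): return (u>=a)&(u<=c)&(v>=b)&(v<=d)
rect(box(300,205,450,280)&(abs(z-.065)<.006),'lid')
rect(box(300,205,450,280)&(z>.085)&(z<.115),'handle')
print(np.nanmedian(z[box(320,225,420,245)]),np.nanmedian(z[box(150,190,156,280)]),np.nanmedian(z[box(270,170,300,200)]))
rect(box(120,170,280,300)&(abs(z-.06)<.006),'deck')
rect(box(120,170,280,300)&(z>.07)&(z<.12),'dial')
rect(box(215,125,255,168)&(z>.02),'beaker'); rect(box(300,125,340,170)&(z>.03),'bottle')
im,W2,R,t=get('top')
g=cv2.resize(im['color'][175:300,135:265],None,fx=6,fy=6,interpolation=cv2.INTER_CUBIC)[:, :]
cv2.imwrite('pics/mix.png',cv2.resize(g,(624,600)))
g=im['color'][160:290,265:455]; cv2.imwrite('pics/case.png',cv2.resize(g,None,fx=4,fy=4,interpolation=cv2.INTER_CUBIC))
E
python3 m.py
```

```text
lid 5732 [ 0.4813 -0.2414] [0.3296 0.1307] 89.51
handle 172 [ 0.4462 -0.2395] [0.1084 0.0095] 89.33
0.0661786045268239 0.06036665787634419 0.0009033469174414342
deck 9092 [0.4994 0.232 ] [0.2811 0.2804] 84.72
dial 586 [0.4989 0.232 ] [0.2298 0.2072] 84.74
beaker 329 [0.7543 0.1334] [0.0621 0.0602] 44.63
bottle 492 [ 0.7413 -0.1018] [0.0593 0.0562] 72.51
```

View pics/mix.png

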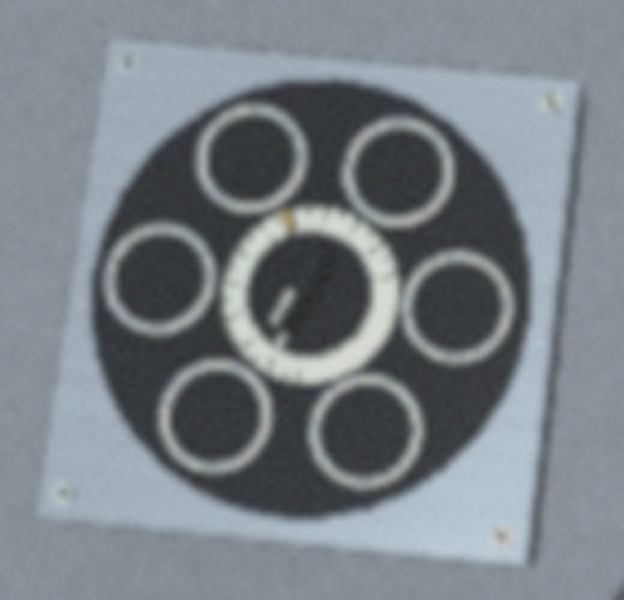

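```bash
cat >> h.py <<'E'
from scipy.spatial.transform import Rotation as Ro
def yaw():
    s=observe(); M=Ro.from_quat(s['orientation']).as_matrix(); a=M[:,0]  # jaw axis
    return np.degrees(np.arctan2(a[1],a[0])),M
E
python3 - <<'E'
from h import *
y,M=yaw(); print('jaw yaw',y); print(np.round(M,3))
im,W,R,t=get('top'); s=624/130
C=np.array([plane(im,R,t,135+a/4.8,175+b/4.8,.07)[:2] for a,b in [(252,158),(398,171),(459,307),(367,431),(215,416),(159,278)]])
print(C.round(4),C.mean(0)); c=C.mean(0)
D=C-c;print(np.hypot(*D.T).round(4),np.degrees(np.arctan2(D[:,1],D[:,0])).round(1))
p=plane(im,R,t,135+288/4.8,175+217/4.8,.066)[:2]-c; print('rider',np.hypot(*p),np.degrees(np.arctan2(p[1],p[0])))
for q in [(293,290),(275,322)]:
    p=plane(im,R,t,135+q[0]/4.8,175+q[1]/4.8,.067)[:2]-c; print('ptr',p,np.hypot(*p),np.degrees(np.arctan2(p[1],p[0])))
m=(abs(W[...,2]-.103)<.012)&(np.hypot(W[...,0]-c[0],W[...,1]-c[1])<.05); print(cv2.minAreaRect(W[m][:,:2].astype(np.float32)))
im,W,R,t=get('scene'); cx=proj(im,[[c[0],c[1],.07]])[0].astype(int);print(cx)
g=im['color'][cx[1]-50:cx[1]+50,cx[0]-65:cx[0]+65]; cv2.imwrite('pics/mixs.png',cv2.resize(g,None,fx=6,fy=6,interpolation=cv2.INTER_CUBIC))
E
```

```text
jaw yaw 108.20449691142858
[[-0.312 -0.001 -0.95 ]
 [ 0.95   0.001 -0.312]
 [ 0.001 -1.     0.   ]]
[[0.576  0.2662]
 [0.5686 0.1822]
 [0.491  0.1452]
 [0.4215 0.1947]
 [0.4294 0.2802]
 [0.5068 0.3159]] [0.49890134 0.23075105]
[0.0849 0.085  0.0859 0.0853 0.0853 0.0856] [  24.7  -34.8  -95.3 -155.   144.6   84.7]
rider 0.045925337226704284 18.05906863912978
ptr [0.00171338 0.00936991] 0.009525278889611329 79.63740048932235
ptr [-0.01647176  0.01880809] 0.02500126117718743 131.21125663149874
((0.49851518869400024, 0.23147982358932495), (0.014333665370941162, 0.04899095371365547), 62.51417541503906)
[313 160]
```

View pics/mixs.png

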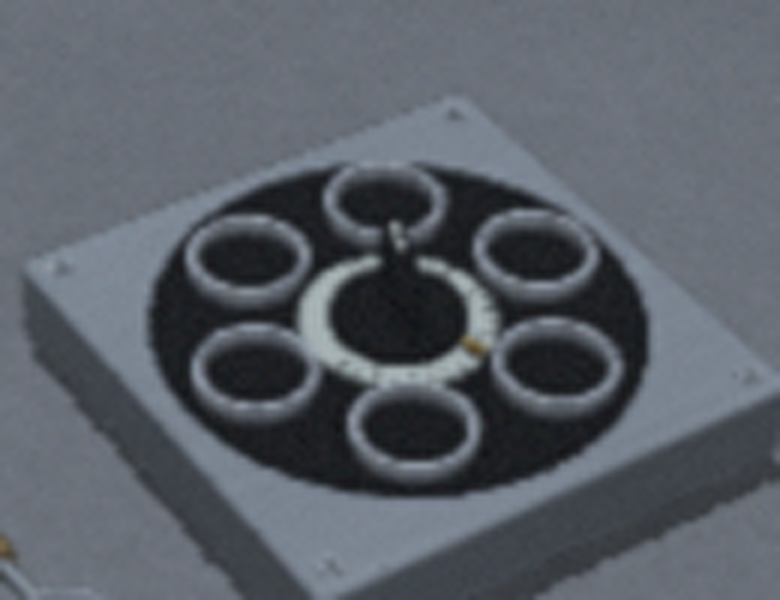

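>>> carry_out(
  commands=[
    {"translation": [0.47, 0.8, 0], "roll": 0.2},
    {"translation": [0.47, 0.8, 0], "roll": 0.2},
    {"translation": [0.47, 0.8, 0], "roll": 0.2},
    {"translation": [0.47, 0.8, 0], "roll": 0.2},
    {"translation": [0.47, 0.8, 0], "roll": 0.2},
  ],
)

```text
time: 0.75
tcp_pos: [0.3294, -0.4387, 0.2268]
orientation: [0.215, 0.674, -0.674, -0.215]
force: [0.2, -1.0, 0.7]
finger_gap: 0.0877
```

>>> carry_out(
  commands=[
    {"translation": [0.47, 0.806, 0], "roll": 0.196},
    {"translation": [0.47, 0.806, 0], "roll": 0.196},
    {"translation": [0.47, 0.806, 0], "roll": 0.196},
    {"translation": [0.47, 0.806, 0], "roll": 0.196},
    {"translation": [0.47, 0.806, 0], "roll": 0.196},
  ],
)

```text
time: 1.25
tcp_pos: [0.447, -0.2372, 0.2269]
orientation: [0.001, 0.707, -0.707, -0.0]
force: [0.1, -0.4, -0.5]
finger_gap: 0.0873
```

>>> carry_out(
  commands=[
    {"translation": [0, 0, -0.2]},
    {"translation": [0, 0, -0.28]},
    {"translation": [0, 0, -0.28]},
  ],
)

```text
invalid input at $.commands[0]: expected keys translation, roll
```

```bash
python3 -c "
from h import *
s=observe();print(s['time'],s['tcp_pos'].round(4),yaw()[0],s['q'].round(3),s['force'].round(1))"
```

```text
1.25 [ 0.447  -0.2372  0.2269] 179.87798793676407 [-0.099  0.078 -0.353 -0.    -1.139  0.097] [ 0.1 -0.4 -0.5]
```

>>> carry_out(
  commands=[
    {"translation": [-0.004, 0, -0.2], "roll": 0},
    {"translation": [-0.004, 0, -0.4], "roll": 0},
    {"translation": [-0.004, 0, -0.56], "roll": 0},
    {"translation": [-0.004, 0, -0.568], "roll": 0},
    {"translation": [-0.004, 0, -0.568], "roll": 0},
  ],
)

```text
time: 1.75
tcp_pos: [0.445, -0.2399, 0.0849]
orientation: [-0.002, -0.707, 0.707, 0.004]
force: [-1.0, 0.7, 0.9]
finger_gap: 0.0879
```

>>> carry_out(
  commands=[
    {"translation": [0, 0, 0], "roll": 0},
    {"translation": [0, 0, 0], "roll": 0},
    {"translation": [0, 0, 0], "roll": 0},
    {"translation": [0, 0, 0], "roll": 0},
    {"translation": [0, 0, 0], "roll": 0},
  ],
  fingers=-1,
)

```text
time: 2.25
tcp_pos: [0.4451, -0.2398, 0.0851]
orientation: [-0.004, -0.707, 0.707, 0.003]
force: [-0.3, 0.4, -0.6]
finger_gap: 0.0534
```

>>> carry_out(
  commands=[
    {"translation": [0, 0, 0], "roll": 0},
    {"translation": [0, 0, 0], "roll": 0},
    {"translation": [0, 0, 0], "roll": 0},
  ],
)

```text
time: 2.55
tcp_pos: [0.4449, -0.2397, 0.0845]
orientation: [-0.003, -0.707, 0.707, 0.003]
force: [0.8, 0.3, 0.6]
finger_gap: 0.0291
```

```bash
python3 -c "
import numpy as np
r=np.hypot(.1,.072);a0=np.arctan2(.072,-.1)
for d in range(0,91,7):
  a=a0-np.radians(d); print(d,np.round([(r*np.cos(a)+.1)/.25,(r*np.sin(a)-.072)/.25],3))"
```

```text
0 [-0. -0.]
7 [0.038 0.047]
14 [0.082 0.088]
21 [0.13  0.124]
28 [0.182 0.154]
35 [0.238 0.177]
42 [0.295 0.194]
49 [0.355 0.203]
56 [0.415 0.205]
63 [0.475 0.199]
70 [0.534 0.186]
77 [0.591 0.167]
84 [0.645 0.14 ]
```

>>> carry_out(
  commands=[
    {"translation": [0, 0, 0], "roll": 0},
    {"translation": [0, 0, 0], "roll": 0},
    {"translation": [0, 0, 0], "roll": 0},
    {"translation": [0, 0, 0], "roll": 0},
    {"translation": [0, 0, 0], "roll": 0},
  ],
)

```text
time: 3.05
tcp_pos: [0.4465, -0.2397, 0.0847]
orientation: [-0.004, -0.707, 0.707, 0.002]
force: [5.4, -0.1, -4.9]
finger_gap: 0.0089
```

>>> carry_out(
  commands=[
    {"translation": [0.018, 0, 0.024], "roll": 0},
    {"translation": [0.038, 0, 0.047], "roll": 0},
    {"translation": [0.06, 0, 0.068], "roll": 0},
    {"translation": [0.082, 0, 0.088], "roll": 0},
    {"translation": [0.082, 0, 0.088], "roll": 0},
  ],
)

```text
time: 3.55
tcp_pos: [0.4658, -0.2399, 0.1067]
orientation: [-0.003, -0.707, 0.707, 0.003]
force: [1.4, -3.5, -7.2]
finger_gap: 0.0089
```

>>> carry_out(
  commands=[
    {"translation": [0.048, 0, 0.036], "roll": 0},
    {"translation": [0.1, 0, 0.066], "roll": 0},
    {"translation": [0.156, 0, 0.089], "roll": 0},
    {"translation": [0.213, 0, 0.106], "roll": 0},
    {"translation": [0.273, 0, 0.115], "roll": 0},
  ],
)

```text
time: 4.05
tcp_pos: [0.5327, -0.2406, 0.1363]
orientation: [-0.003, -0.707, 0.708, 0.004]
force: [-2.8, -6.8, -0.1]
finger_gap: 0.009
```

>>> carry_out(
  commands=[
    {"translation": [0.06, 0, 0.002], "roll": 0},
    {"translation": [0.12, 0, -0.004], "roll": 0},
    {"translation": [0.179, 0, -0.017], "roll": 0},
    {"translation": [0.236, 0, -0.036], "roll": 0},
    {"translation": [0.26, 0, -0.047], "roll": 0},
  ],
)

```text
time: 4.55
tcp_pos: [0.5993, -0.241, 0.124]
orientation: [-0.003, -0.706, 0.708, 0.003]
force: [-1.2, -7.1, 1.9]
finger_gap: 0.0091
```

>>> carry_out(
  commands=[
    {"translation": [0, 0, 0], "roll": 0},
    {"translation": [0, 0, 0], "roll": 0},
  ],
)

```text
time: 4.75
tcp_pos: [0.5987, -0.241, 0.1241]
orientation: [-0.003, -0.706, 0.708, 0.003]
force: [1.2, -7.0, 1.3]
finger_gap: 0.0089
```

>>> carry_out(
  commands=[
    {"translation": [0, 0, 0], "roll": 0},
    {"translation": [0, 0, 0], "roll": 0},
    {"translation": [0, 0, 0.08], "roll": 0},
    {"translation": [0, 0, 0.25], "roll": 0},
    {"translation": [0, 0, 0.45], "roll": 0},
  ],
  fingers=-0.65,
)

```text
time: 5.25
tcp_pos: [0.5973, -0.239, 0.2355]
orientation: [0.002, 0.708, -0.707, -0.005]
force: [2.1, -0.6, -0.6]
finger_gap: 0.0155
```

>>> carry_out(
  commands=[
    {"translation": [-0.2, 0, 0.16], "roll": 0},
    {"translation": [-0.4, 0, 0.3], "roll": 0},
    {"translation": [-0.6, 0, 0.3], "roll": 0},
    {"translation": [-0.6, 0, 0.3], "roll": 0},
    {"translation": [-0.6, 0, 0.3], "roll": 0},
  ],
  fingers=0.6,
)

```text
time: 5.75
tcp_pos: [0.4463, -0.2394, 0.3133]
orientation: [0.005, 0.707, -0.707, -0.002]
force: [0.6, -0.1, 0.0]
finger_gap: 0.0497
```

>>> carry_out(
  commands=[
    {"translation": [-0.2, 0.2, 0], "roll": -0.04},
    {"translation": [-0.2, 0.4, 0], "roll": -0.09},
    {"translation": [-0.2, 0.6, 0], "roll": -0.14},
    {"translation": [-0.2, 0.8, 0], "roll": -0.18},
    {"translation": [-0.2, 0.98, 0], "roll": -0.22},
  ],
)

```text
time: 6.25
tcp_pos: [0.4003, -0.0455, 0.3111]
orientation: [0.213, 0.675, -0.674, -0.213]
force: [1.3, 0.8, -0.0]
finger_gap: 0.0702
```

```bash
cat > pots.py <<'E'
from h import *
import sys
im,W,R,t=get('top'); z=W[...,2]; c=im['color'].astype(int)
m=(z>.045)&(z<.066)&(c.min(-1)>90)&(np.abs(W[...,0]-.48)<.1)&(W[...,1]<-.05)&(W[...,1]>-.43)
n,l,st,cen=cv2.connectedComponentsWithStats(m.astype(np.uint8))
for i in range(1,n):
    if st[i,4]>20:
        P=W[l==i]; print(st[i],np.round(cv2.minEnclosingCircle(P[:,:2].astype(np.float32)),4) if 0 else [np.round(q,4) for q in cv2.minEnclosingCircle(P[:,:2].astype(np.float32))],P[:,2].mean().round(4))
cv2.imwrite(sys.argv[1],cv2.resize(im['color'][150:320,250:470],None,fx=3.5,fy=3.5,interpolation=cv2.INTER_CUBIC))
s=observe(); print(s['time'],s['tcp_pos'].round(4),yaw()[0],s['q'].round(3),s['force'].round(1))
E
python3 pots.py pics/open1.png
```

```text
[379 243  16  15 193] [array([ 0.4646, -0.2764]), np.float64(0.021)] 0.0552
[407 245  17  16 204] [array([ 0.4576, -0.3522]), np.float64(0.0212)] 0.0551
6.3 [ 0.4006 -0.0416  0.3111] 144.2902305990928 [ 0.391 -0.164 -0.387 -0.002 -1.346 -1.014] [-1.7  2.  -0.7]
```

View pics/open1.png

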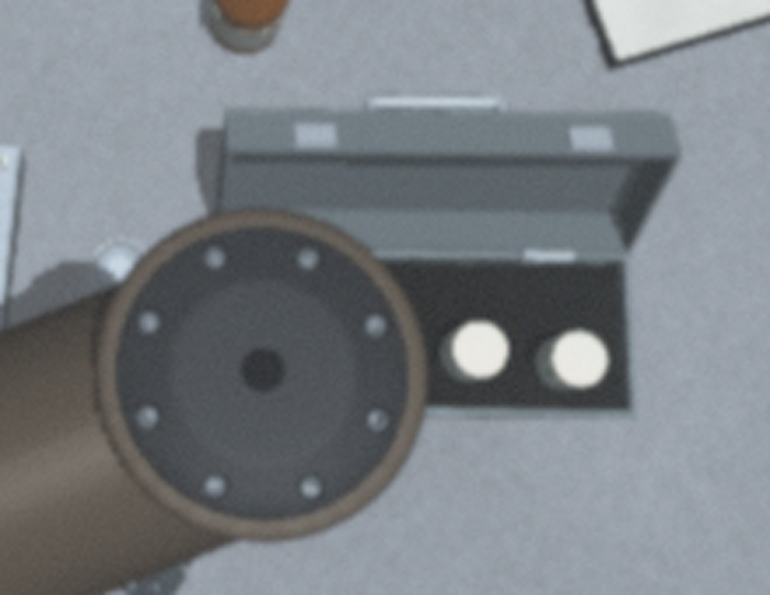

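>>> carry_out(
  commands=[
    {"translation": [0, 0.8, 0], "roll": -0.2},
    {"translation": [0, 0.8, 0], "roll": -0.2},
    {"translation": [0, 0.8, 0], "roll": -0.2},
    {"translation": [0, 0.8, 0], "roll": -0.2},
    {"translation": [0, 0.8, 0], "roll": -0.2},
  ],
)

```text
time: 6.8
tcp_pos: [0.4003, 0.1554, 0.3109]
orientation: [-0.41, -0.576, 0.576, 0.411]
force: [1.7, 0.2, 0.3]
finger_gap: 0.0702
```

```bash
python3 pots.py pics/open2.png
```

```text
[352 240  16  16 196] [array([ 0.4714, -0.2044]), np.float64(0.0212)] 0.0554
[323 242  16  15 190] [array([ 0.4662, -0.1249]), np.float64(0.0207)] 0.0555
[379 243  16  15 194] [array([ 0.4646, -0.2764]), np.float64(0.0213)] 0.0553
[407 245  17  16 205] [array([ 0.4578, -0.3523]), np.float64(0.0211)] 0.0551
6.85 [0.4008 0.1586 0.3106] 108.35701522766686 [ 8.370e-01 -1.080e-01 -3.430e-01 -1.000e-03 -1.335e+00 -2.087e+00] [1.4 4.2 1.5]
```

View pics/open2.png

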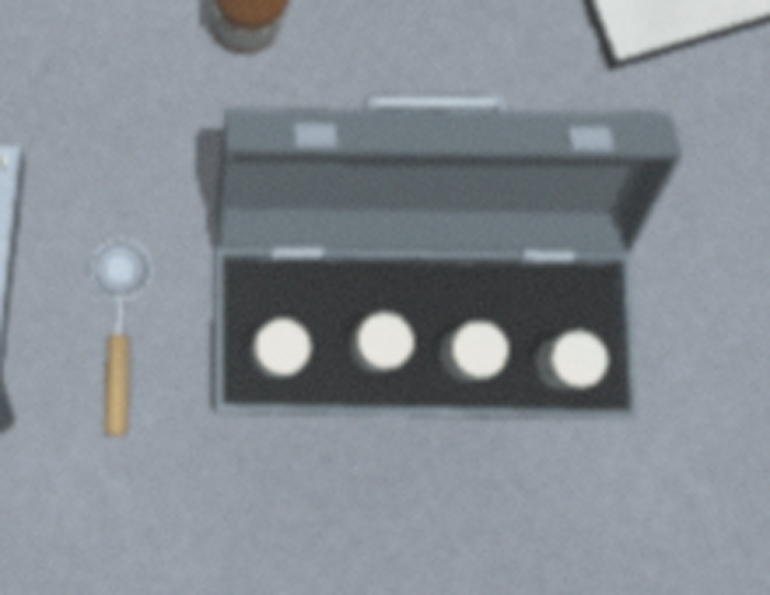

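>>> carry_out(
  commands=[
    {"translation": [0.13, -0.57, 0], "roll": 0.064},
    {"translation": [0.13, -0.57, 0], "roll": 0.064},
    {"translation": [0.13, -0.57, 0], "roll": 0.064},
    {"translation": [0.13, -0.57, 0], "roll": 0.064},
  ],
  fingers=0.2,
)

```text
time: 7.25
tcp_pos: [0.4335, 0.0065, 0.3107]
orientation: [-0.35, -0.614, 0.615, 0.351]
force: [-0.4, 0.5, 0.5]
finger_gap: 0.0533
```

>>> carry_out(
  commands=[
    {"translation": [0.132, -0.564, -0.76], "roll": 0},
    {"translation": [0.132, -0.564, -0.76], "roll": 0},
    {"translation": [0.132, -0.564, -0.76], "roll": 0},
    {"translation": [0.132, -0.564, -0.76], "roll": 0},
    {"translation": [0.132, -0.564, -0.76], "roll": 0},
  ],
)

```text
time: 7.75
tcp_pos: [0.4656, -0.1318, 0.1186]
orientation: [-0.349, -0.614, 0.615, 0.35]
force: [1.1, 0.5, 0.4]
finger_gap: 0.0527
```

>>> carry_out(
  commands=[
    {"translation": [0, 0, 0], "roll": 0},
    {"translation": [0, 0, 0], "roll": 0},
  ],
)

```text
time: 7.95
tcp_pos: [0.4659, -0.1309, 0.1202]
orientation: [-0.349, -0.614, 0.615, 0.35]
force: [0.6, 0.3, 0.7]
finger_gap: 0.0525
```

```bash
cat > d.py <<'E'
from h import *
import sys
x,y,z,w=map(float,sys.argv[1:]); s=observe(); p=s['tcp_pos']
print(s['time'],p.round(4),round(yaw()[0],1),'move',((np.array([x,y,z])-p)/.25).round(3),'roll',round((w-yaw()[0])/180,3),s['q'].round(2),s['finger_gap'].round(4))
E
python3 d.py .4662 -.1249 .021 120
```

```text
Traceback (most recent call last):
  File "d.py", line 4, in <module>
    print(s['time'],p.round(4),round(yaw()[0],1),'move',((np.array([x,y,z])-p)/.25).round(3),'roll',round((w-yaw()[0])/180,3),s['q'].round(2),s['finger_gap'].round(4))
                                                                                                                                              ^^^^^^^^^^^^^^^^^^^^^
AttributeError: 'float' object has no attribute 'round'
```

>>> carry_out(
  commands=[
    {"translation": [0, 0.024, -0.08], "roll": 0},
    {"translation": [0.001, 0.024, -0.2], "roll": 0},
    {"translation": [0.001, 0.024, -0.33], "roll": 0},
    {"translation": [0.001, 0.024, -0.397], "roll": 0},
    {"translation": [0.001, 0.024, -0.397], "roll": 0},
  ],
)

```text
time: 8.45
tcp_pos: [0.466, -0.1238, 0.0212]
orientation: [-0.348, -0.615, 0.615, 0.349]
force: [0.5, 0.6, 0.3]
finger_gap: 0.0527
```

>>> carry_out(
  commands=[
    {"translation": [0, 0, 0], "roll": 0},
    {"translation": [0, 0, 0], "roll": 0},
    {"translation": [0, 0, 0], "roll": 0},
    {"translation": [0, 0, 0], "roll": 0},
  ],
  fingers=-1,
)

```text
time: 8.85
tcp_pos: [0.4679, -0.1243, 0.0236]
orientation: [0.35, 0.616, -0.614, -0.348]
force: [-1.0, 2.9, 7.8]
finger_gap: 0.0413
```

>>> carry_out(
  commands=[
    {"translation": [0, 0, 0.1], "roll": 0},
    {"translation": [0, 0, 0.3], "roll": 0},
    {"translation": [0, 0, 0.5], "roll": 0},
    {"translation": [0, 0, 0.72], "roll": 0},
    {"translation": [0, 0, 0.72], "roll": 0},
  ],
)

```text
time: 9.35
tcp_pos: [0.4697, -0.1251, 0.2093]
orientation: [0.353, 0.617, -0.613, -0.345]
force: [1.9, -0.1, -2.2]
finger_gap: 0.0415
```

```bash
sed -i "s/s\['finger_gap'\].round(4)/round(float(s['finger_gap']),4)/" d.py; python3 d.py .5762 .2670 .2 120
```

```text
9.35 [ 0.4697 -0.1251  0.2093] 120.8 move [ 0.426  1.568 -0.037] roll -0.005 [ 0.15  0.05 -0.43  0.   -1.08 -1.18] 0.0415
```

>>> carry_out(
  commands=[
    {"translation": [0.213, 0.784, 0], "roll": 0},
    {"translation": [0.213, 0.784, 0], "roll": 0},
    {"translation": [0.213, 0.784, 0], "roll": 0},
    {"translation": [0.213, 0.784, 0], "roll": 0},
    {"translation": [0.213, 0.784, 0], "roll": 0},
  ],
)

```text
time: 9.85
tcp_pos: [0.5208, 0.0756, 0.202]
orientation: [0.348, 0.616, -0.615, -0.348]
force: [-0.2, -0.1, -1.1]
finger_gap: 0.0416
```

>>> carry_out(
  commands=[
    {"translation": [0.213, 0.784, 0], "roll": 0},
    {"translation": [0.213, 0.784, 0], "roll": 0},
    {"translation": [0.213, 0.784, 0], "roll": 0},
    {"translation": [0.213, 0.784, 0], "roll": 0},
    {"translation": [0.213, 0.784, 0], "roll": 0},
  ],
)

```text
time: 10.35
tcp_pos: [0.5737, 0.2718, 0.2009]
orientation: [0.348, 0.615, -0.615, -0.348]
force: [-0.2, -1.3, -1.8]
finger_gap: 0.0413
```

>>> carry_out(
  commands=[
    {"translation": [0, 0, 0], "roll": 0},
    {"translation": [0, 0, 0], "roll": 0},
  ],
)

```text
time: 10.55
tcp_pos: [0.5723, 0.2664, 0.2017]
orientation: [-0.349, -0.614, 0.615, 0.35]
force: [-0.3, -0.6, 0.1]
finger_gap: 0.0415
```

```bash
python3 d.py .5762 .2670 .077 120; python3 -c "
from h import *
im,W,R,t=get('scene'); cv2.imwrite('pics/p1.png',cv2.resize(im['color'][20:270,160:460],None,fx=2.4,fy=2.4,interpolation=cv2.INTER_CUBIC))"
```

```text
10.55 [0.5723 0.2664 0.2017] 120.8 move [ 0.016  0.003 -0.499] roll -0.004 [ 0.74  0.3  -0.13 -0.   -1.14 -1.78] 0.0415
```

View pics/p1.png

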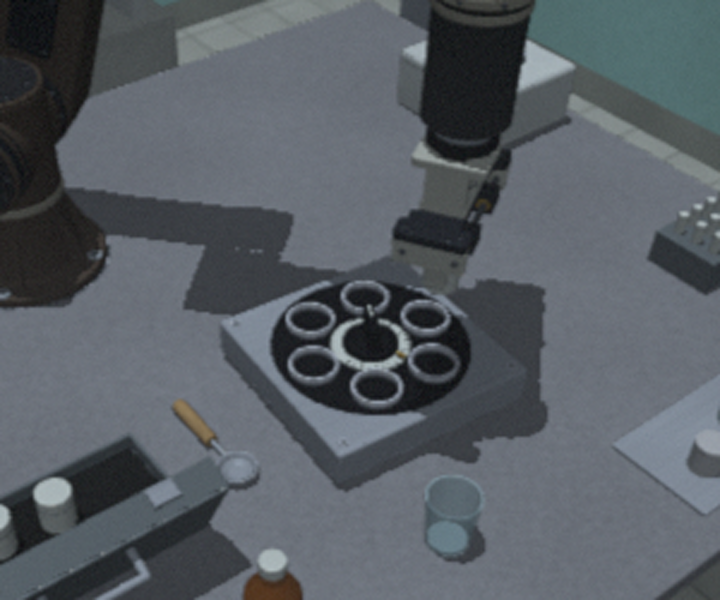

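>>> carry_out(
  commands=[
    {"translation": [0.016, 0.003, -0.2], "roll": 0},
    {"translation": [0.016, 0.003, -0.36], "roll": 0},
    {"translation": [0.016, 0.003, -0.44], "roll": 0},
    {"translation": [0.016, 0.003, -0.48], "roll": 0},
    {"translation": [0.016, 0.003, -0.498], "roll": 0},
  ],
)

```text
time: 11.1
tcp_pos: [0.5762, 0.2662, 0.0786]
orientation: [-0.349, -0.614, 0.616, 0.349]
force: [-15.9, -5.0, 32.8]
finger_gap: 0.0418
```

>>> carry_out(
  commands=[
    {"translation": [0, 0, 0], "roll": 0},
    {"translation": [0, 0, 0], "roll": 0},
  ],
)

```text
time: 11.3
tcp_pos: [0.5777, 0.268, 0.0791]
orientation: [0.35, 0.616, -0.614, -0.349]
force: [-0.1, -0.8, -0.7]
finger_gap: 0.041
```

>>> carry_out(
  commands=[
    {"translation": [0, 0, 0], "roll": 0},
    {"translation": [0, 0, 0], "roll": 0},
    {"translation": [0, 0, 0], "roll": 0},
  ],
  fingers=0.2,
)

```text
time: 11.6
tcp_pos: [0.577, 0.2681, 0.0778]
orientation: [0.349, 0.615, -0.615, -0.349]
force: [-0.1, 0.1, -0.1]
finger_gap: 0.0519
```

>>> carry_out(
  commands=[
    {"translation": [0, 0, 0.1], "roll": 0},
    {"translation": [0, 0, 0.3], "roll": 0},
    {"translation": [0, 0, 0.5], "roll": 0},
    {"translation": [0, 0, 0.5], "roll": 0},
  ],
)

```text
time: 12.0
tcp_pos: [0.5804, 0.2699, 0.2109]
orientation: [0.351, 0.619, -0.611, -0.347]
force: [0.6, 0.9, 1.2]
finger_gap: 0.0521
```

```bash
cat > chk.py <<'E'
from h import *
# white pots tops anywhere: in the case (z .055) and on the deck (z .110), from both cameras
for n in ['top','scene']:
    im,W,R,t=get(n); z=W[...,2]; c=im['color'].astype(int)
    for nm,lo,hi,y0,y1 in [('case',.047,.066,-.43,-.05),('deck',.1065,.118,.08,.39)]:
        m=(z>lo)&(z<hi)&(c.min(-1)>105)&(W[...,0]>.37)&(W[...,0]<.65)&(W[...,1]>y0)&(W[...,1]<y1)
        k,l,st,cen=cv2.connectedComponentsWithStats(m.astype(np.uint8))
        for i in range(1,k):
            if st[i,4]>40:
                P=W[l==i]; q=cv2.minEnclosingCircle(P[:,:2].astype(np.float32)); print(n,nm,st[i,4],np.round(q[0],4),round(q[1],4),P[:,2].mean().round(4))
    np.save('col_'+n,im['color'])
E
python3 chk.py; python3 d.py .4714 -.2044 .2 120
```

```text
top case 193 [ 0.4716 -0.2041] 0.0208 0.0554
top case 192 [ 0.465  -0.2762] 0.0209 0.0553
top case 199 [ 0.4578 -0.3524] 0.0213 0.0554
top deck 191 [0.5754 0.2671] 0.0212 0.1109
scene case 154 [ 0.4739 -0.2057] 0.0212 0.0553
scene case 164 [ 0.4662 -0.2787] 0.0221 0.055
scene case 176 [ 0.4596 -0.3521] 0.0222 0.0548
scene deck 58 [0.5749 0.2644] 0.0198 0.1106
12.1 [0.5774 0.2686 0.2043] 120.8 move [-0.424 -1.892 -0.017] roll -0.004 [ 0.74  0.31 -0.11 -0.   -1.15 -1.77] 0.0524
```

>>> carry_out(
  commands=[
    {"translation": [-0.2, -0.94, 0], "roll": -0.004},
    {"translation": [-0.2, -0.94, 0], "roll": -0.004},
    {"translation": [-0.2, -0.94, 0], "roll": -0.004},
    {"translation": [-0.2, -0.94, 0], "roll": -0.004},
    {"translation": [-0.2, -0.94, 0], "roll": -0.004},
  ],
)

```text
time: 12.6
tcp_pos: [0.525, 0.0306, 0.2011]
orientation: [-0.353, -0.612, 0.613, 0.354]
force: [1.9, -0.0, 0.4]
finger_gap: 0.0524
```

>>> carry_out(
  commands=[
    {"translation": [-0.213, -0.948, 0], "roll": 0},
    {"translation": [-0.213, -0.948, 0], "roll": 0},
    {"translation": [-0.213, -0.948, 0], "roll": 0},
    {"translation": [-0.213, -0.948, 0], "roll": 0},
    {"translation": [-0.213, -0.948, 0], "roll": 0},
  ],
)

```text
time: 13.1
tcp_pos: [0.4719, -0.206, 0.2013]
orientation: [-0.353, -0.612, 0.613, 0.354]
force: [1.1, 0.1, 0.2]
finger_gap: 0.0523
```

>>> carry_out(
  commands=[
    {"translation": [0, 0, -0.15], "roll": 0},
    {"translation": [0, 0, -0.32], "roll": 0},
    {"translation": [0, 0, -0.32], "roll": 0},
    {"translation": [0, 0, -0.32], "roll": 0},
  ],
)

```text
time: 13.5
tcp_pos: [0.4729, -0.2041, 0.122]
orientation: [-0.352, -0.612, 0.613, 0.354]
force: [0.4, -1.3, 0.8]
finger_gap: 0.0527
```

```bash
python3 d.py .473 -.205 .021 120
```

```text
13.5 [ 0.4729 -0.2041  0.122 ] 120.1 move [ 0.    -0.003 -0.404] roll -0.001 [-0.03  0.2  -0.48  0.   -0.9  -1.02] 0.0527
```

>>> carry_out(
  commands=[
    {"translation": [0, -0.003, -0.1], "roll": 0},
    {"translation": [0, -0.003, -0.22], "roll": 0},
    {"translation": [0, -0.003, -0.35], "roll": 0},
    {"translation": [0, -0.003, -0.404], "roll": 0},
    {"translation": [0, -0.003, -0.404], "roll": 0},
  ],
)

```text
time: 14.0
tcp_pos: [0.474, -0.2044, 0.0214]
orientation: [-0.352, -0.613, 0.613, 0.353]
force: [0.8, 0.2, 0.4]
finger_gap: 0.0525
```

>>> carry_out(
  commands=[
    {"translation": [0, 0, 0], "roll": 0},
    {"translation": [0, 0, 0], "roll": 0},
    {"translation": [0, 0, 0], "roll": 0},
    {"translation": [0, 0, 0], "roll": 0},
  ],
  fingers=-1,
)

```text
time: 14.4
tcp_pos: [0.4752, -0.2047, 0.0233]
orientation: [0.354, 0.613, -0.612, -0.352]
force: [-0.2, 2.9, 7.1]
finger_gap: 0.0415
```

>>> carry_out(
  commands=[
    {"translation": [0, 0, 0.1], "roll": 0},
    {"translation": [0, 0, 0.3], "roll": 0},
    {"translation": [0, 0, 0.5], "roll": 0},
    {"translation": [0, 0, 0.72], "roll": 0},
    {"translation": [0, 0, 0.72], "roll": 0},
  ],
)

```text
time: 14.9
tcp_pos: [0.477, -0.2057, 0.2093]
orientation: [0.357, 0.614, -0.611, -0.349]
force: [1.1, -0.9, -1.5]
finger_gap: 0.0415
```

>>> carry_out(
  commands=[
    {"translation": [0.191, 0.775, 0], "roll": 0},
    {"translation": [0.191, 0.775, 0], "roll": 0},
    {"translation": [0.191, 0.775, 0], "roll": 0},
    {"translation": [0.191, 0.775, 0], "roll": 0},
    {"translation": [0.191, 0.775, 0], "roll": 0},
  ],
)

```text
time: 15.4
tcp_pos: [0.5227, -0.0065, 0.2019]
orientation: [0.352, 0.614, -0.613, -0.351]
force: [-1.1, -0.3, -0.4]
finger_gap: 0.0411
```

>>> carry_out(
  commands=[
    {"translation": [0.191, 0.775, 0], "roll": 0},
    {"translation": [0.191, 0.775, 0], "roll": 0},
    {"translation": [0.191, 0.775, 0], "roll": 0},
    {"translation": [0.191, 0.775, 0], "roll": 0},
    {"translation": [0.191, 0.775, 0], "roll": 0},
  ],
)

```text
time: 15.9
tcp_pos: [0.5702, 0.1874, 0.201]
orientation: [0.352, 0.614, -0.613, -0.352]
force: [-1.5, -0.5, -1.4]
finger_gap: 0.0414
```

>>> carry_out(
  commands=[
    {"translation": [0, 0, 0], "roll": 0},
    {"translation": [0, 0, 0], "roll": 0},
    {"translation": [0, 0, 0], "roll": 0},
  ],
)

```text
time: 16.2
tcp_pos: [0.5689, 0.1815, 0.2017]
orientation: [0.354, 0.612, -0.612, -0.354]
force: [-0.0, -0.9, -1.2]
finger_gap: 0.0415
```

```bash
python3 d.py .5684 .1824 .079 120
```

```text
16.2 [0.5689 0.1815 0.2017] 120.0 move [-0.002  0.003 -0.491] roll -0.0 [ 0.64  0.25 -0.2  -0.   -1.12 -1.68] 0.0415
```

>>> carry_out(
  commands=[
    {"translation": [-0.002, 0.003, -0.2], "roll": 0},
    {"translation": [-0.002, 0.003, -0.36], "roll": 0},
    {"translation": [-0.002, 0.003, -0.44], "roll": 0},
    {"translation": [-0.002, 0.003, -0.465], "roll": 0},
    {"translation": [-0.002, 0.003, -0.475], "roll": 0},
  ],
)

```text
time: 16.7
tcp_pos: [0.5687, 0.1827, 0.0828]
orientation: [-0.353, -0.612, 0.613, 0.353]
force: [0.4, 0.8, -0.1]
finger_gap: 0.0418
```

>>> carry_out(
  commands=[
    {"translation": [0, 0, -0.006], "roll": 0},
    {"translation": [0, 0, -0.012], "roll": 0},
    {"translation": [0, 0, -0.012], "roll": 0},
  ],
)

```text
time: 17.0
tcp_pos: [0.569, 0.1837, 0.0806]
orientation: [0.353, 0.613, -0.612, -0.353]
force: [0.4, -0.3, -1.0]
finger_gap: 0.0414
```

>>> carry_out(
  commands=[
    {"translation": [0, 0, 0], "roll": 0},
    {"translation": [0, 0, 0], "roll": 0},
    {"translation": [0, 0, 0], "roll": 0},
  ],
  fingers=0.2,
)

```text
time: 17.3
tcp_pos: [0.5687, 0.1836, 0.08]
orientation: [0.353, 0.613, -0.612, -0.353]
force: [0.4, -1.6, 0.3]
finger_gap: 0.0524
```

>>> carry_out(
  commands=[
    {"translation": [0, 0, 0.1], "roll": 0},
    {"translation": [0, 0, 0.3], "roll": 0},
    {"translation": [0, 0, 0.487], "roll": 0},
    {"translation": [0, 0, 0.487], "roll": 0},
  ],
)

```text
time: 17.7
tcp_pos: [0.572, 0.185, 0.2091]
orientation: [0.355, 0.616, -0.609, -0.35]
force: [-0.1, -0.5, 0.2]
finger_gap: 0.0527
```

```bash
python3 chk.py; python3 d.py .4656 -.2775 .2 120
```

```text
top case 191 [ 0.465  -0.2763] 0.021 0.0552
top case 201 [ 0.4581 -0.3522] 0.0212 0.0554
top deck 189 [0.5649 0.1832] 0.0212 0.1109
scene case 163 [ 0.4658 -0.2793] 0.0223 0.0551
scene case 177 [ 0.4602 -0.3533] 0.0221 0.0551
scene deck 66 [0.5631 0.1767] 0.0201 0.1107
17.8 [0.5691 0.1839 0.2032] 120.1 move [-0.414 -1.846 -0.013] roll -0.0 [ 0.64  0.25 -0.2  -0.   -1.12 -1.68] 0.0526
```

>>> carry_out(
  commands=[
    {"translation": [-0.2, -0.92, 0], "roll": 0},
    {"translation": [-0.2, -0.92, 0], "roll": 0},
    {"translation": [-0.2, -0.92, 0], "roll": 0},
    {"translation": [-0.2, -0.92, 0], "roll": 0},
    {"translation": [-0.2, -0.92, 0], "roll": 0},
  ],
)

```text
time: 18.3
tcp_pos: [0.5167, -0.0489, 0.2003]
orientation: [-0.353, -0.612, 0.613, 0.354]
force: [0.4, 0.0, 0.5]
finger_gap: 0.0528
```

>>> carry_out(
  commands=[
    {"translation": [-0.212, -0.922, 0], "roll": 0},
    {"translation": [-0.212, -0.922, 0], "roll": 0},
    {"translation": [-0.212, -0.922, 0], "roll": 0},
    {"translation": [-0.212, -0.922, 0], "roll": 0},
    {"translation": [-0.212, -0.922, 0], "roll": 0},
  ],
)

```text
time: 18.8
tcp_pos: [0.4638, -0.2792, 0.2002]
orientation: [-0.353, -0.612, 0.613, 0.354]
force: [0.0, -0.4, -0.9]
finger_gap: 0.0526
```

>>> carry_out(
  commands=[
    {"translation": [0, 0, -0.15], "roll": 0},
    {"translation": [0, 0, -0.32], "roll": 0},
    {"translation": [0, 0, -0.32], "roll": 0},
    {"translation": [0, 0, -0.32], "roll": 0},
  ],
)

```text
time: 19.2
tcp_pos: [0.4649, -0.2771, 0.121]
orientation: [-0.352, -0.612, 0.613, 0.354]
force: [2.0, -0.4, 1.0]
finger_gap: 0.0524
```

```bash
python3 d.py .4656 -.2775 .021 120
```

```text
19.2 [ 0.4649 -0.2771  0.121 ] 120.1 move [ 0.003 -0.002 -0.4  ] roll -0.001 [-0.17  0.24 -0.42  0.   -0.91 -0.87] 0.0524
```

>>> carry_out(
  commands=[
    {"translation": [0.003, -0.002, -0.1], "roll": 0},
    {"translation": [0.003, -0.002, -0.22], "roll": 0},
    {"translation": [0.003, -0.002, -0.35], "roll": 0},
    {"translation": [0.003, -0.002, -0.4], "roll": 0},
    {"translation": [0.003, -0.002, -0.4], "roll": 0},
  ],
)

```text
time: 19.7
tcp_pos: [0.4665, -0.2773, 0.0214]
orientation: [-0.352, -0.613, 0.613, 0.353]
force: [-0.5, 0.1, 0.3]
finger_gap: 0.0529
```

>>> carry_out(
  commands=[
    {"translation": [0, 0, 0], "roll": 0},
    {"translation": [0, 0, 0], "roll": 0},
    {"translation": [0, 0, 0], "roll": 0},
    {"translation": [0, 0, 0], "roll": 0},
  ],
  fingers=-1,
)

```text
time: 20.1
tcp_pos: [0.4678, -0.2778, 0.0233]
orientation: [0.354, 0.613, -0.612, -0.352]
force: [-0.4, 2.8, 7.9]
finger_gap: 0.0417
```

>>> carry_out(
  commands=[
    {"translation": [0, 0, 0.1], "roll": 0},
    {"translation": [0, 0, 0.3], "roll": 0},
    {"translation": [0, 0, 0.5], "roll": 0},
    {"translation": [0, 0, 0.72], "roll": 0},
    {"translation": [0, 0, 0.72], "roll": 0},
  ],
)

```text
time: 20.6
tcp_pos: [0.4696, -0.2789, 0.2094]
orientation: [0.357, 0.614, -0.612, -0.349]
force: [1.3, -0.2, -1.0]
finger_gap: 0.0415
```

>>> carry_out(
  commands=[
    {"translation": [0.051, 0.849, 0], "roll": 0},
    {"translation": [0.051, 0.849, 0], "roll": 0},
    {"translation": [0.051, 0.849, 0], "roll": 0},
    {"translation": [0.051, 0.849, 0], "roll": 0},
    {"translation": [0.051, 0.849, 0], "roll": 0},
  ],
)

```text
time: 21.1
tcp_pos: [0.4791, -0.0618, 0.202]
orientation: [0.353, 0.614, -0.613, -0.352]
force: [0.4, -0.8, -0.8]
finger_gap: 0.0415
```

>>> carry_out(
  commands=[
    {"translation": [0.051, 0.849, 0], "roll": 0},
    {"translation": [0.051, 0.849, 0], "roll": 0},
    {"translation": [0.051, 0.849, 0], "roll": 0},
    {"translation": [0.051, 0.849, 0], "roll": 0},
    {"translation": [0.051, 0.849, 0], "roll": 0},
  ],
)

```text
time: 21.6
tcp_pos: [0.4922, 0.1507, 0.2016]
orientation: [0.352, 0.614, -0.613, -0.352]
force: [0.2, -1.0, -0.8]
finger_gap: 0.0413
```

>>> carry_out(
  commands=[
    {"translation": [0, 0, 0], "roll": 0},
    {"translation": [0, 0, 0], "roll": 0},
    {"translation": [0, 0, 0], "roll": 0},
  ],
)

```text
time: 21.9
tcp_pos: [0.4916, 0.1457, 0.2014]
orientation: [-0.353, -0.612, 0.612, 0.354]
force: [0.4, -0.0, -1.2]
finger_gap: 0.0415
```

```bash
python3 d.py .4911 .1465 .079 120; python3 chk.py
```

```text
21.9 [0.4916 0.1457 0.2014] 120.0 move [-0.002  0.003 -0.49 ] roll -0.0 [ 0.67  0.11 -0.38 -0.   -1.08 -1.72] 0.0415
top case 201 [ 0.4579 -0.3522] 0.0213 0.0553
scene case 176 [ 0.4608 -0.3534] 0.0221 0.0549
scene deck 109 [0.5791 0.2645] 0.0227 0.1105
```

>>> carry_out(
  commands=[
    {"translation": [-0.002, 0.003, -0.2], "roll": 0},
    {"translation": [-0.002, 0.003, -0.36], "roll": 0},
    {"translation": [-0.002, 0.003, -0.44], "roll": 0},
    {"translation": [-0.002, 0.003, -0.465], "roll": 0},
    {"translation": [-0.002, 0.003, -0.475], "roll": 0},
  ],
)

```text
time: 22.5
tcp_pos: [0.4915, 0.1471, 0.0826]
orientation: [-0.353, -0.612, 0.613, 0.353]
force: [0.9, 0.5, -0.2]
finger_gap: 0.0413
```

>>> carry_out(
  commands=[
    {"translation": [0, 0, -0.006], "roll": 0},
    {"translation": [0, 0, -0.012], "roll": 0},
    {"translation": [0, 0, -0.012], "roll": 0},
  ],
)

```text
time: 22.8
tcp_pos: [0.4918, 0.148, 0.0805]
orientation: [0.353, 0.613, -0.612, -0.353]
force: [-0.1, -0.1, -0.6]
finger_gap: 0.0415
```

>>> carry_out(
  commands=[
    {"translation": [0, 0, 0], "roll": 0},
    {"translation": [0, 0, 0], "roll": 0},
    {"translation": [0, 0, 0], "roll": 0},
  ],
  fingers=0.2,
)

```text
time: 23.1
tcp_pos: [0.4915, 0.1479, 0.08]
orientation: [0.353, 0.613, -0.612, -0.353]
force: [0.4, 1.0, 0.2]
finger_gap: 0.0522
```

>>> carry_out(
  commands=[
    {"translation": [0, 0, 0.1], "roll": 0},
    {"translation": [0, 0, 0.3], "roll": 0},
    {"translation": [0, 0, 0.487], "roll": 0},
    {"translation": [0, 0, 0.487], "roll": 0},
  ],
)

```text
time: 23.5
tcp_pos: [0.4947, 0.1494, 0.2084]
orientation: [0.355, 0.616, -0.609, -0.351]
force: [0.1, -0.4, -0.3]
finger_gap: 0.0525
```

```bash
python3 chk.py; python3 d.py .459 -.3525 .2 120
```

```text
top case 202 [ 0.4591 -0.3518] 0.0217 0.055
top deck 119 [0.4874 0.1467] 0.0198 0.1108
scene case 176 [ 0.4602 -0.3538] 0.021 0.0551
scene deck 107 [0.5779 0.2672] 0.0218 0.1102
scene deck 57 [0.4889 0.1446] 0.0208 0.1101
23.6 [0.4917 0.1482 0.2028] 120.1 move [-0.131 -2.003 -0.011] roll -0.0 [ 0.68  0.11 -0.38 -0.   -1.08 -1.72] 0.0521
```

>>> carry_out(
  commands=[
    {"translation": [-0.06, -0.95, 0], "roll": 0.011},
    {"translation": [-0.06, -0.95, 0], "roll": 0.011},
    {"translation": [-0.06, -0.95, 0], "roll": 0.011},
    {"translation": [-0.06, -0.95, 0], "roll": 0.011},
    {"translation": [-0.06, -0.95, 0], "roll": 0.011},
  ],
  fingers=0.14,
)

```text
time: 24.1
tcp_pos: [0.4748, -0.0921, 0.2001]
orientation: [-0.342, -0.618, 0.619, 0.343]
force: [0.5, -0.0, 0.0]
finger_gap: 0.05
```

>>> carry_out(
  commands=[
    {"translation": [-0.068, -0.95, 0], "roll": 0},
    {"translation": [-0.068, -0.95, 0], "roll": 0},
    {"translation": [-0.068, -0.95, 0], "roll": 0},
    {"translation": [-0.068, -0.95, 0], "roll": 0},
    {"translation": [-0.068, -0.95, 0], "roll": 0},
  ],
)

```text
time: 24.6
tcp_pos: [0.4579, -0.3296, 0.1997]
orientation: [-0.342, -0.618, 0.619, 0.344]
force: [0.7, 0.7, 0.5]
finger_gap: 0.05
```

>>> carry_out(
  commands=[
    {"translation": [0, -0.098, -0.15], "roll": 0},
    {"translation": [0, -0.098, -0.32], "roll": 0},
    {"translation": [0, -0.098, -0.32], "roll": 0},
    {"translation": [0, -0.098, -0.32], "roll": 0},
  ],
)

```text
time: 25.0
tcp_pos: [0.4585, -0.3516, 0.1207]
orientation: [-0.341, -0.618, 0.619, 0.344]
force: [0.5, 0.2, 0.4]
finger_gap: 0.0498
```

```bash
python3 d.py .4595 -.3525 .024 122
```

```text
25.0 [ 0.4585 -0.3516  0.1207] 122.1 move [ 0.004 -0.004 -0.387] roll -0.0 [-0.32  0.29 -0.34  0.   -0.94 -0.7 ] 0.0498
```

>>> carry_out(
  commands=[
    {"translation": [0.004, -0.004, -0.1], "roll": 0},
    {"translation": [0.004, -0.004, -0.22], "roll": 0},
    {"translation": [0.004, -0.004, -0.34], "roll": 0},
    {"translation": [0.004, -0.004, -0.387], "roll": 0},
    {"translation": [0.004, -0.004, -0.387], "roll": 0},
  ],
)

```text
time: 25.5
tcp_pos: [0.4607, -0.3523, 0.0249]
orientation: [-0.342, -0.619, 0.619, 0.342]
force: [0.1, 0.3, -0.1]
finger_gap: 0.0497
```

>>> carry_out(
  commands=[
    {"translation": [0, 0, 0], "roll": 0},
    {"translation": [0, 0, 0], "roll": 0},
    {"translation": [0, 0, 0], "roll": 0},
    {"translation": [0, 0, 0], "roll": 0},
  ],
  fingers=-1,
)

```text
time: 25.9
tcp_pos: [0.4618, -0.3532, 0.0267]
orientation: [0.344, 0.619, -0.619, -0.341]
force: [-0.7, 3.8, 7.7]
finger_gap: 0.0418
```

>>> carry_out(
  commands=[
    {"translation": [0, 0, 0.1], "roll": 0},
    {"translation": [0, 0, 0.3], "roll": 0},
    {"translation": [0, 0, 0.5], "roll": 0},
    {"translation": [0, 0, 0.704], "roll": 0},
    {"translation": [0, 0, 0.704], "roll": 0},
  ],
)

```text
time: 26.4
tcp_pos: [0.4637, -0.3549, 0.2095]
orientation: [0.347, 0.619, -0.619, -0.337]
force: [1.1, -0.5, -1.6]
finger_gap: 0.0413
```

>>> carry_out(
  commands=[
    {"translation": [0.063, 0.892, 0], "roll": 0},
    {"translation": [0.063, 0.892, 0], "roll": 0},
    {"translation": [0.063, 0.892, 0], "roll": 0},
    {"translation": [0.063, 0.892, 0], "roll": 0},
    {"translation": [0.063, 0.892, 0], "roll": 0},
  ],
)

```text
time: 26.9
tcp_pos: [0.4759, -0.1269, 0.2014]
orientation: [0.342, 0.619, -0.618, -0.342]
force: [0.5, -0.9, -1.4]
finger_gap: 0.0415
```

>>> carry_out(
  commands=[
    {"translation": [0.063, 0.892, 0], "roll": 0},
    {"translation": [0.063, 0.892, 0], "roll": 0},
    {"translation": [0.063, 0.892, 0], "roll": 0},
    {"translation": [0.063, 0.892, 0], "roll": 0},
    {"translation": [0.063, 0.892, 0], "roll": 0},
  ],
)

```text
time: 27.4
tcp_pos: [0.492, 0.0966, 0.2013]
orientation: [0.342, 0.62, -0.618, -0.342]
force: [0.5, -0.2, -1.4]
finger_gap: 0.0415
```

>>> carry_out(
  commands=[
    {"translation": [0.063, 0.892, 0], "roll": 0},
    {"translation": [0.063, 0.892, 0], "roll": 0},
    {"translation": [0.063, 0.892, 0], "roll": 0},
    {"translation": [0.063, 0.892, 0], "roll": 0},
    {"translation": [0.063, 0.892, 0], "roll": 0},
  ],
)

```text
time: 27.9
tcp_pos: [0.5076, 0.3199, 0.2008]
orientation: [0.342, 0.619, -0.619, -0.342]
force: [-0.4, -0.3, -0.8]
finger_gap: 0.0415
```

>>> carry_out(
  commands=[
    {"translation": [0, 0, 0], "roll": 0},
    {"translation": [0, 0, 0], "roll": 0},
    {"translation": [0, 0, 0], "roll": 0},
  ],
)

```text
time: 28.2
tcp_pos: [0.5074, 0.3152, 0.2008]
orientation: [-0.343, -0.618, 0.619, 0.343]
force: [0.4, -0.4, -0.2]
finger_gap: 0.0411
```

```bash
python3 d.py .5069 .316 .083 120; python3 chk.py
```

```text
28.2 [0.5074 0.3152 0.2008] 122.0 move [-0.002  0.003 -0.471] roll -0.011 [ 0.88  0.25 -0.2  -0.   -1.12 -1.89] 0.0411
top deck 111 [0.5758 0.2659] 0.0205 0.1108
top deck 187 [0.5686 0.1866] 0.0209 0.111
top deck 197 [0.4886 0.148 ] 0.0207 0.1108
scene deck 110 [0.491  0.1452] 0.0212 0.1102
scene deck 115 [0.5723 0.1858] 0.021 0.1105
```

>>> carry_out(
  commands=[
    {"translation": [-0.002, 0.003, -0.2], "roll": 0},
    {"translation": [-0.002, 0.003, -0.35], "roll": 0},
    {"translation": [-0.002, 0.003, -0.425], "roll": 0},
    {"translation": [-0.002, 0.003, -0.448], "roll": 0},
    {"translation": [-0.002, 0.003, -0.458], "roll": 0},
  ],
)

```text
time: 28.8
tcp_pos: [0.5075, 0.3164, 0.0863]
orientation: [-0.343, -0.618, 0.619, 0.343]
force: [0.6, -0.1, -0.5]
finger_gap: 0.0414
```

>>> carry_out(
  commands=[
    {"translation": [0, 0, -0.006], "roll": 0},
    {"translation": [0, 0, -0.011], "roll": 0},
    {"translation": [0, 0, -0.011], "roll": 0},
  ],
)

```text
time: 29.1
tcp_pos: [0.5075, 0.3173, 0.0844]
orientation: [0.343, 0.619, -0.618, -0.342]
force: [0.9, 0.2, -1.3]
finger_gap: 0.0418
```

>>> carry_out(
  commands=[
    {"translation": [0, 0, 0], "roll": 0},
    {"translation": [0, 0, 0], "roll": 0},
    {"translation": [0, 0, 0], "roll": 0},
  ],
  fingers=0.2,
)

```text
time: 29.4
tcp_pos: [0.5072, 0.3172, 0.0838]
orientation: [0.343, 0.619, -0.618, -0.342]
force: [-0.9, 0.2, -0.2]
finger_gap: 0.052
```

>>> carry_out(
  commands=[
    {"translation": [0, 0, 0.1], "roll": 0},
    {"translation": [0, 0, 0.3], "roll": 0},
    {"translation": [0, 0, 0.469], "roll": 0},
    {"translation": [0, 0, 0.469], "roll": 0},
  ],
)

```text
time: 29.8
tcp_pos: [0.5099, 0.3192, 0.2078]
orientation: [0.344, 0.622, -0.615, -0.341]
force: [0.5, 0.1, 0.1]
finger_gap: 0.0525
```

>>> carry_out(
  commands=[
    {"translation": [0, 0.5, 0.2], "roll": 0.1},
    {"translation": [0, 0.5, 0.2], "roll": 0.2},
    {"translation": [0, 0.5, 0.2], "roll": 0.2},
    {"translation": [0, 0.5, 0.2], "roll": 0.2},
    {"translation": [0, 0.5, 0.2], "roll": 0.2},
  ],
)

```text
time: 30.3
tcp_pos: [0.5067, 0.443, 0.2504]
orientation: [-0.133, -0.694, 0.695, 0.133]
force: [-0.1, -0.9, -0.1]
finger_gap: 0.0523
```

```bash
python3 chk.py; python3 d.py .4988 .2315 .2 242.5; python3 -c "
from h import *
c=np.load('col_top.npy');cv2.imwrite('pics/mix2.png',cv2.resize(c[175:300,135:265],(624,600),interpolation=cv2.INTER_CUBIC))"
```

```text
top deck 189 [0.5748 0.2679] 0.0212 0.1113
top deck 186 [0.5686 0.1866] 0.0211 0.1108
top deck 197 [0.5033 0.3164] 0.0211 0.1109
top deck 197 [0.4885 0.1477] 0.0207 0.1107
scene deck 98 [0.5054 0.3166] 0.0219 0.1101
scene deck 112 [0.5759 0.2648] 0.0226 0.1103
scene deck 112 [0.4918 0.1457] 0.0212 0.1103
scene deck 117 [0.5705 0.1832] 0.0218 0.1103
30.4 [0.5068 0.4415 0.2502] 157.9 move [-0.032 -0.84  -0.201] roll 0.47 [ 1.01  0.34  0.04 -0.   -1.27 -1.39] 0.0526
```

View pics/mix2.png

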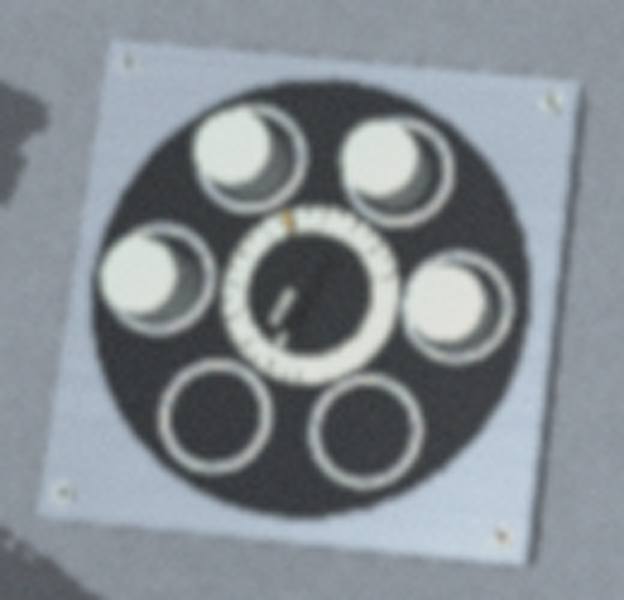

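>>> carry_out(
  commands=[
    {"translation": [-0.032, -0.84, -0.1], "roll": 0.235},
    {"translation": [-0.032, -0.84, -0.1], "roll": 0.235},
    {"translation": [-0.032, -0.84, -0.1], "roll": 0.235},
    {"translation": [-0.032, -0.84, -0.1], "roll": 0.235},
    {"translation": [-0.032, -0.84, -0.1], "roll": 0.235},
  ],
  fingers=-0.32,
)

```text
time: 30.9
tcp_pos: [0.4976, 0.2267, 0.2254]
orientation: [0.125, -0.696, 0.696, -0.124]
force: [-0.1, 0.5, 0.2]
finger_gap: 0.0303
```

>>> carry_out(
  commands=[
    {"translation": [0, 0, 0], "roll": 0.235},
    {"translation": [0, 0, 0], "roll": 0.235},
    {"translation": [0, 0, 0], "roll": 0.235},
    {"translation": [0, 0, 0], "roll": 0.235},
    {"translation": [0, 0, 0], "roll": 0.235},
  ],
)

```text
time: 31.4
tcp_pos: [0.4988, 0.2309, 0.2257]
orientation: [-0.368, 0.604, -0.604, 0.368]
force: [-0.5, -0.4, 0.1]
finger_gap: 0.0299
```

>>> carry_out(
  commands=[
    {"translation": [0, 0, -0.2], "roll": 0},
    {"translation": [0, 0, -0.3], "roll": 0},
    {"translation": [0, 0, -0.3], "roll": 0},
    {"translation": [0, 0, -0.3], "roll": 0},
  ],
)

```text
time: 31.8
tcp_pos: [0.4994, 0.2314, 0.1513]
orientation: [0.367, -0.604, 0.605, -0.367]
force: [0.3, -0.1, 0.8]
finger_gap: 0.0295
```

```bash
python3 d.py .4988 .2315 .075 242.5; python3 -c "
from h import *
im,W,R,t=get('top')
for q,z in [((281,340),.067),((288,217),.066),((288,225),.062),((293,290),.103),((275,322),.103)]:
    p=plane(im,R,t,135+q[0]/4.8,175+q[1]/4.8,z)[:2]-[.4988,.2315]; print('ptr',p,np.hypot(*p),np.degrees(np.arctan2(p[1],p[0])))
W=np.load('top0.npy');M=np.load('top0.npy')
"
```

```text
31.8 [0.4994 0.2314 0.1513] -117.5 move [-0.002  0.    -0.305] roll 2.0 [ 0.79  0.22 -0.37  0.   -0.98  0.3 ] 0.0295
ptr [-0.02651756  0.01421291] 0.03008634229484061 151.80953666278813
ptr [0.04376427 0.01348778] 0.045795544935836256 17.128860785037144
ptr [0.03975759 0.01420206] 0.0422180593651162 19.657554739705045
ptr [-0.00242907  0.00055521] 0.0024917156791877653 167.12516312799303
ptr [-0.02001929  0.00968461] 0.022238783758536766 154.18397009308248
```

>>> carry_out(
  commands=[
    {"translation": [-0.002, 0, -0.15], "roll": 0},
    {"translation": [-0.002, 0, -0.25], "roll": 0},
    {"translation": [-0.002, 0, -0.305], "roll": 0},
    {"translation": [-0.002, 0, -0.305], "roll": 0},
  ],
)

```text
time: 32.25
tcp_pos: [0.4985, 0.2318, 0.0743]
orientation: [0.368, -0.604, 0.604, -0.367]
force: [0.0, -0.0, -0.9]
finger_gap: 0.03
```

>>> carry_out(
  commands=[
    {"translation": [0, 0, 0], "roll": 0},
    {"translation": [0, 0, 0], "roll": 0},
    {"translation": [0, 0, 0], "roll": 0},
    {"translation": [0, 0, 0], "roll": 0},
    {"translation": [0, 0, 0], "roll": 0},
  ],
  fingers=-1,
)

```text
time: 32.75
tcp_pos: [0.4989, 0.2315, 0.076]
orientation: [0.367, -0.604, 0.604, -0.368]
force: [-1.3, -3.9, 7.2]
finger_gap: 0.0137
```

>>> carry_out(
  commands=[
    {"translation": [0, 0, 0], "roll": -0.02},
    {"translation": [0, 0, 0], "roll": -0.04},
    {"translation": [0, 0, 0], "roll": -0.06},
    {"translation": [0, 0, 0], "roll": -0.08},
    {"translation": [0, 0, 0], "roll": -0.1},
  ],
)

```text
time: 33.25
tcp_pos: [0.4991, 0.2319, 0.076]
orientation: [0.267, -0.654, 0.654, -0.268]
force: [-0.7, -3.3, 5.1]
finger_gap: 0.0135
```

```bash
python3 d.py .4988 .2315 .075 110; python3 -c "
from h import *
print(observe()['force'].round(1),observe()['ft_torque'].round(2))"
```

```text
33.25 [0.4991 0.2319 0.076 ] -135.5 move [-0.001 -0.002 -0.004] roll 1.364 [ 0.79  0.3  -0.46  0.   -0.81 -0.02] 0.0135
[-0.7 -3.3  5.1] [-1.    0.47  0.07]
```

Works; continue (18° done; 114° more, stopping ~2.5° short).

>>> carry_out(
  commands=[
    {"translation": [0, 0, 0], "roll": -0.04},
    {"translation": [0, 0, 0], "roll": -0.08},
    {"translation": [0, 0, 0], "roll": -0.12},
    {"translation": [0, 0, 0], "roll": -0.16},
    {"translation": [0, 0, 0], "roll": -0.2},
  ],
)

```text
time: 33.75
tcp_pos: [0.4998, 0.2323, 0.076]
orientation: [-0.051, 0.706, -0.705, 0.053]
force: [2.6, -1.7, 0.0]
finger_gap: 0.0136
```

>>> carry_out(
  commands=[
    {"translation": [0, 0, 0], "roll": -0.04},
    {"translation": [0, 0, 0], "roll": -0.08},
    {"translation": [0, 0, 0], "roll": -0.12},
    {"translation": [0, 0, 0], "roll": -0.16},
    {"translation": [0, 0, 0], "roll": -0.2},
  ],
)

```text
time: 34.25
tcp_pos: [0.5006, 0.2322, 0.076]
orientation: [0.17, 0.687, -0.686, -0.168]
force: [7.2, -4.8, 0.2]
finger_gap: 0.014
```

>>> carry_out(
  commands=[
    {"translation": [0, 0, 0], "roll": -0.04},
    {"translation": [0, 0, 0], "roll": -0.08},
    {"translation": [0, 0, 0], "roll": -0.12},
    {"translation": [0, 0, 0], "roll": -0.16},
    {"translation": [0, 0, 0], "roll": -0.2},
  ],
)

```text
time: 34.75
tcp_pos: [0.5011, 0.2316, 0.076]
orientation: [0.374, 0.602, -0.6, -0.371]
force: [10.3, -7.6, -2.8]
finger_gap: 0.0138
```

>>> carry_out(
  commands=[
    {"translation": [0, 0, 0], "roll": -0.02},
    {"translation": [0, 0, 0], "roll": -0.033},
    {"translation": [0, 0, 0], "roll": -0.033},
    {"translation": [0, 0, 0], "roll": -0.033},
  ],
)

```text
time: 35.15
tcp_pos: [0.5011, 0.2315, 0.076]
orientation: [0.403, 0.583, -0.581, -0.401]
force: [11.6, -7.1, -1.5]
finger_gap: 0.0138
```

>>> carry_out(
  commands=[
    {"translation": [0, 0, 0], "roll": 0},
    {"translation": [0, 0, 0], "roll": 0},
    {"translation": [0, 0, 0], "roll": 0},
  ],
  fingers=-0.32,
)

```text
time: 35.45
tcp_pos: [0.4987, 0.2323, 0.075]
orientation: [0.402, 0.582, -0.581, -0.402]
force: [0.0, 1.2, 0.1]
finger_gap: 0.0286
```

>>> carry_out(
  commands=[
    {"translation": [0, 0, 0.15], "roll": 0},
    {"translation": [0, 0, 0.3], "roll": 0},
    {"translation": [0, 0, 0.5], "roll": 0},
    {"translation": [0, 0.2, 0.6], "roll": 0},
    {"translation": [0, 0.4, 0.6], "roll": 0},
  ],
)

```text
time: 35.95
tcp_pos: [0.5, 0.3282, 0.2298]
orientation: [0.403, 0.584, -0.578, -0.402]
force: [1.5, -0.3, -0.1]
finger_gap: 0.0297
```

>>> carry_out(
  commands=[
    {"translation": [0, 0.5, 0], "roll": 0},
    {"translation": [0, 0.5, 0], "roll": 0},
    {"translation": [0, 0.5, 0], "roll": 0},
    {"translation": [0, 0.5, 0], "roll": 0},
  ],
)

```text
time: 36.35
tcp_pos: [0.4976, 0.4551, 0.223]
orientation: [-0.401, -0.582, 0.583, 0.401]
force: [-0.1, -0.4, -1.5]
finger_gap: 0.03
```

```bash
cat > dial.py <<'E'
from h import *
import sys
c=np.array([.4988,.2315])
out=[]
for n in ['top','scene']:
    im,W,R,t=get(n)
    if n=='top':
        z=W[...,2]; m=(abs(z-.103)<.008)&(np.hypot(W[...,0]-c[0],W[...,1]-c[1])<.032); print(cv2.minAreaRect(W[m][:,:2].astype(np.float32)))
    # rectified view of plane z=.067, 0.25 mm/px, up=+x, left=+y
    g=np.arange(-60,60,.25)/1000; U,V=np.meshgrid(g,g); 
    P=np.stack([c[0]-V,c[1]-U,np.full_like(U,.067)],-1); q=proj(im,P.reshape(-1,3)).reshape(U.shape+(2,)).astype(np.float32)
    out.append(cv2.remap(im['color'],q[...,0],q[...,1],cv2.INTER_CUBIC)[40:-40,40:-40])
cv2.imwrite(sys.argv[1],np.hstack(out))
E
python3 dial.py pics/dial1.png; python3 d.py .5 .2 .2 110
```

```text
((0.4984738826751709, 0.23077400028705597), (0.049132995307445526, 0.013744999654591084), 21.885147094726562)
36.45 [0.4979 0.4522 0.2236] 110.8 move [ 0.008 -1.009 -0.094] roll -0.004 [ 1.03  0.36  0.   -0.   -1.22 -2.23] 0.0299
```

View pics/dial1.png

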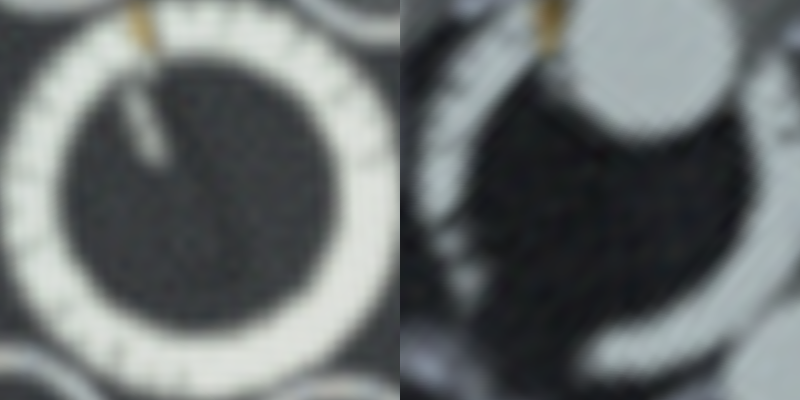

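```bash
cat > rid.py <<'E'
from h import *
import sys
c0=np.array([.4988,.2315])
# ring centre: use scale annulus in the top image
for n in ['top','scene']:
  im,W,R,t=get(n); hsv=cv2.cvtColor(im['color'],cv2.COLOR_BGR2HSV)
  uv=proj(im,[[*(c0+.044*np.array([np.cos(.31),np.sin(.31)])),.064]])[0]
  v,u=np.mgrid[:420,:560]; near=np.hypot(u-uv[0],v-uv[1])<10
  sat=(hsv[...,1].astype(float)-60).clip(0)*near*(abs(hsv[...,0].astype(int)-18)<10)
  u0,v0=(u*sat).sum()/sat.sum(),(v*sat).sum()/sat.sum()
  p=plane(im,R,t,u0,v0,.065)[:2]-c0; print(n,'rider',(sat>0).sum(),p,np.hypot(*p),np.degrees(np.arctan2(p[1],p[0])))
  m=(hsv[...,2]>150)&(hsv[...,1]<60)
  if n=='top':
    # scale ring (white, r 36..50) outer fit
    P=[]
    for a in np.radians(np.arange(0,360,3)):
        r=np.arange(.044,.060,.0002); L=np.c_[c0[0]+r*np.cos(a),c0[1]+r*np.sin(a),np.full(len(r),.0605)]
        q=proj(im,L).astype(np.float32); g=cv2.remap(im['color'][...,1].astype(np.float32),q[:,0][None],q[:,1][None],cv2.INTER_LINEAR)[0]
        d=np.diff(cv2.GaussianBlur(g[None],(0,0),3)[0]); i=d.argmin()
        if d[i]<-1: P.append(L[i,:2])
    P=np.array(P); A=np.c_[2*P,np.ones(len(P))]; s=np.linalg.lstsq(A,(P**2).sum(1),rcond=None)[0]
    rr=np.hypot(*(P-s[:2]).T); k=abs(rr-np.median(rr))<.0015; A=A[k];s=np.linalg.lstsq(A,(P[k]**2).sum(1),rcond=None)[0]
    print('ring centre',s[:2],np.sqrt(s[2]+s[:2]@s[:2]),k.sum())
E
python3 rid.py
```

```text
top rider 5 [0.04433062 0.01524603] 0.046879051524824494 18.97893157873241
ring centre [0.50017208 0.23251409] 0.050347429312439344 106
scene rider 4 [0.04458813 0.01387062] 0.04669577175266849 17.280042102423256
```

```bash
cat > bar.py <<'E'
from h import *
B=[];S=[];K=[];T=[]
for k in range(6):
    im,W,R,t=get('top'); z=W[...,2]; c0=np.array([.499,.2315])
    m=(abs(z-.103)<.008)&(np.hypot(W[...,0]-c0[0],W[...,1]-c0[1])<.032)
    P=W[m][:,:2]; w,v=np.linalg.eigh(np.cov(P.T)); d=v[:,1]*np.sign(v[0,1]); B.append(np.degrees(np.arctan2(d[1],d[0]))); 
    # white stripe on the bar top, rectified at z=.103
    g=np.arange(-35,35,.25)/1000; U,V=np.meshgrid(g,g)
    def rect(z):
        q=proj(im,np.stack([c0[0]-V,c0[1]-U,np.full_like(U,z)],-1).reshape(-1,3)).reshape(U.shape+(2,)).astype(np.float32)
        return cv2.remap(im['color'],q[...,0],q[...,1],cv2.INTER_CUBIC)[...,1].astype(float)
    G=rect(.103); a=np.arctan2(-U,-V); r=np.hypot(U,V)
    mm=(G>100)&(r>.004)&(r<.0235)&(abs(a-.36)<.5); w_=(G-100)*mm
    X=np.c_[-V[mm],-U[mm]]; ww=w_[mm]; mu=(X*ww[:,None]).sum(0)/ww.sum(); C=((X-mu)*ww[:,None]).T@(X-mu)/ww.sum(); w,v=np.linalg.eigh(C); d=v[:,1]*np.sign(v[0,1]); S.append(np.degrees(np.arctan2(d[1],d[0]))); T.append(mu)
print('bar',np.mean(B),np.std(B),'stripe',np.mean(S),np.std(S),mm.sum(),np.mean(T,0), 'ctr',P.mean(0))
E
python3 bar.py
```

```text
bar 20.66667827005463 0.26771288760614886 stripe 20.25489772836249 0.22778167761696994 1960 [0.01385984 0.00586527] ctr [0.4985806 0.2306155]
```

>>> carry_out(
  commands=[
    {"translation": [0.004, -0.884, 0], "roll": 0},
    {"translation": [0.004, -0.884, 0], "roll": 0},
    {"translation": [0.004, -0.884, 0], "roll": 0},
    {"translation": [0.004, -0.884, -0.15], "roll": 0},
    {"translation": [0.004, -0.884, -0.294], "roll": 0},
  ],
)

```text
time: 37.35
tcp_pos: [0.5011, 0.2322, 0.1598]
orientation: [0.403, 0.584, -0.579, -0.401]
force: [1.6, 1.3, -0.6]
finger_gap: 0.0301
```

>>> carry_out(
  commands=[
    {"translation": [0, 0, 0], "roll": 0},
    {"translation": [0, 0, 0], "roll": 0},
    {"translation": [0, 0, 0], "roll": 0},
  ],
)

```text
time: 37.65
tcp_pos: [0.5006, 0.2348, 0.158]
orientation: [0.402, 0.583, -0.581, -0.402]
force: [-0.3, 0.5, -0.3]
finger_gap: 0.0297
```

```bash
python3 d.py .499 .2315 .075 108.4
```

```text
37.65 [0.5006 0.2348 0.158 ] 110.7 move [-0.006 -0.013 -0.332] roll -0.013 [ 0.79  0.21 -0.36  0.   -1.   -2.  ] 0.0297
```

>>> carry_out(
  commands=[
    {"translation": [-0.006, -0.013, -0.15], "roll": 0},
    {"translation": [-0.006, -0.013, -0.26], "roll": 0},
    {"translation": [-0.006, -0.013, -0.332], "roll": 0},
    {"translation": [-0.006, -0.013, -0.332], "roll": 0},
  ],
)

```text
time: 38.05
tcp_pos: [0.4975, 0.231, 0.0723]
orientation: [-0.401, -0.581, 0.583, 0.402]
force: [0.0, 0.4, 0.8]
finger_gap: 0.0298
```

>>> carry_out(
  commands=[
    {"translation": [0, 0, 0], "roll": 0},
    {"translation": [0, 0, 0], "roll": 0},
    {"translation": [0, 0, 0], "roll": 0},
    {"translation": [0, 0, 0], "roll": 0},
    {"translation": [0, 0, 0], "roll": 0},
  ],
  fingers=-1,
)

```text
time: 38.55
tcp_pos: [0.4994, 0.2307, 0.0753]
orientation: [0.402, 0.583, -0.581, -0.401]
force: [3.3, -3.3, -0.1]
finger_gap: 0.0138
```

>>> carry_out(
  commands=[
    {"translation": [0, 0, 0], "roll": -0.005},
    {"translation": [0, 0, 0], "roll": -0.01},
    {"translation": [0, 0, 0], "roll": -0.0135},
    {"translation": [0, 0, 0], "roll": -0.0135},
    {"translation": [0, 0, 0], "roll": -0.0135},
  ],
)

```text
time: 39.05
tcp_pos: [0.4993, 0.2307, 0.0753]
orientation: [0.415, 0.574, -0.572, -0.414]
force: [3.8, -4.7, 2.4]
finger_gap: 0.0135
```

>>> carry_out(
  commands=[
    {"translation": [0, 0, 0], "roll": 0},
    {"translation": [0, 0, 0], "roll": 0},
    {"translation": [0, 0, 0], "roll": 0},
  ],
  fingers=-0.32,
)

```text
time: 39.35
tcp_pos: [0.4981, 0.2309, 0.074]
orientation: [0.414, 0.573, -0.573, -0.414]
force: [0.5, -0.8, -0.6]
finger_gap: 0.0286
```

>>> carry_out(
  commands=[
    {"translation": [0, 0, 0.15], "roll": 0},
    {"translation": [0, 0, 0.3], "roll": 0},
    {"translation": [0, 0, 0.5], "roll": 0},
    {"translation": [0, 0.2, 0.6], "roll": 0},
    {"translation": [0, 0.4, 0.6], "roll": 0},
  ],
)

```text
time: 39.85
tcp_pos: [0.4996, 0.3267, 0.2288]
orientation: [0.415, 0.576, -0.57, -0.414]
force: [1.9, 1.2, 0.0]
finger_gap: 0.0299
```

>>> carry_out(
  commands=[
    {"translation": [0, 0.5, 0], "roll": 0},
    {"translation": [0, 0.5, 0], "roll": 0},
    {"translation": [0, 0.5, 0], "roll": 0},
    {"translation": [0, 0.5, 0], "roll": 0},
  ],
)

```text
time: 40.25
tcp_pos: [0.4972, 0.4537, 0.222]
orientation: [-0.413, -0.573, 0.574, 0.413]
force: [0.4, -0.8, -1.4]
finger_gap: 0.0298
```

```bash
python3 bar.py; python3 rid.py; python3 dial.py pics/dial2.png; python3 chk.py; python3 d.py .5 .2 .2 108.4
```

```text
bar 17.627102570892145 0.19789820161801464 stripe 18.570383407016312 0.25585324964465733 2121 [0.01468615 0.00562347] ctr [0.49818648 0.23082031]
top rider 5 [0.04444064 0.01516871] 0.046958070674956914 18.84607160028755
ring centre [0.49996605 0.23261772] 0.050348298524148974 97
scene rider 4 [0.04464078 0.01378896] 0.04672188821088356 17.16524017427889
((0.49900203943252563, 0.2316354662179947), (0.04903692007064819, 0.014559365808963776), 16.833112716674805)
top deck 189 [0.5757 0.2673] 0.0217 0.1106
top deck 188 [0.5688 0.1866] 0.021 0.1106
top deck 196 [0.5028 0.3159] 0.0213 0.1106
top deck 197 [0.4884 0.1476] 0.021 0.1108
scene deck 99 [0.5032 0.3147] 0.0229 0.1106
scene deck 112 [0.5762 0.2672] 0.0218 0.1104
scene deck 110 [0.4923 0.1468] 0.0212 0.1102
scene deck 118 [0.5717 0.1852] 0.0209 0.1102
40.85 [0.4982 0.4499 0.2237] 108.3 move [ 0.007 -1.    -0.095] roll 0.001 [ 1.02  0.35 -0.   -0.   -1.21 -2.28] 0.0295
```

View pics/dial2.png

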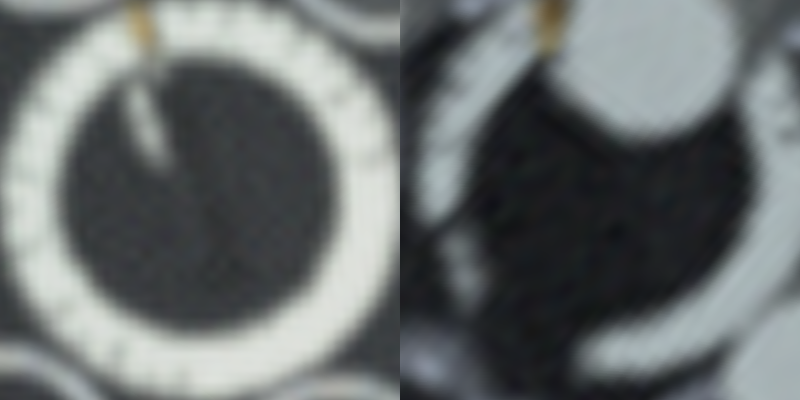

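>>> carry_out(
  commands=[
    {"translation": [0.1, -0.4, 0.1], "roll": -0.05},
    {"translation": [0.267, -0.92, 0.1], "roll": -0.1},
    {"translation": [0.267, -0.92, 0.1], "roll": -0.1},
    {"translation": [0.267, -0.92, 0.1], "roll": -0.1},
    {"translation": [0.267, -0.92, 0.1], "roll": -0.1},
  ],
  fingers=-1,
)

```text
time: 41.35
tcp_pos: [0.5651, 0.2179, 0.2491]
orientation: [0.499, 0.501, -0.501, -0.499]
force: [1.2, 0.7, 0.4]
finger_gap: 0.0011
```

>>> carry_out(
  commands=[
    {"translation": [0.267, -0.92, 0], "roll": 0},
    {"translation": [0.267, -0.92, 0], "roll": 0},
    {"translation": [0.267, -0.92, 0], "roll": 0},
    {"translation": [0.267, -0.92, 0], "roll": 0},
    {"translation": [0.267, -0.92, 0], "roll": 0},
  ],
)

```text
time: 41.85
tcp_pos: [0.6318, -0.0125, 0.2487]
orientation: [0.499, 0.501, -0.501, -0.499]
force: [1.2, 0.9, -0.4]
finger_gap: 0.0002
```

>>> carry_out(
  commands=[
    {"translation": [0.267, -0.92, 0], "roll": 0},
    {"translation": [0.267, -0.92, 0], "roll": 0},
    {"translation": [0.267, -0.92, 0], "roll": 0},
    {"translation": [0.267, -0.92, 0], "roll": 0},
    {"translation": [0.267, -0.92, 0], "roll": 0},
  ],
)

```text
time: 42.35
tcp_pos: [0.6985, -0.2427, 0.2482]
orientation: [-0.499, -0.501, 0.501, 0.499]
force: [0.1, 0.3, -0.3]
finger_gap: 0.0004
```

>>> carry_out(
  commands=[
    {"translation": [0, 0, 0], "roll": 0},
    {"translation": [0, 0, 0], "roll": 0},
    {"translation": [0, 0, 0], "roll": 0},
  ],
)

```text
time: 42.65
tcp_pos: [0.6981, -0.2392, 0.2484]
orientation: [0.499, 0.501, -0.501, -0.499]
force: [-0.7, -0.3, -0.5]
finger_gap: 0.0006
```

```bash
python3 d.py .697 -.24 .071 90; python3 -c "
from h import *
W=get('top')[1]; z=W[...,2]; 
m=(W[...,0]>.56)&(W[...,0]<.70)&(W[...,1]>-.45)&(W[...,1]<-.05)
im,W,R,t=get('scene'); z=W[...,2]
for y in (-.19,-.27,-.33):
  k=(abs(W[...,1]-y)<.004)&(W[...,0]>.55)&(W[...,0]<.7)&(z>.03)&(z<.18); P=W[k]; P=P[np.argsort(-P[:,2])]; print(y,P[::max(1,len(P)//10)][:,[0,2]].round(3).tolist())"
```

```text
42.65 [ 0.6981 -0.2392  0.2484] 90.3 move [-0.005 -0.003 -0.71 ] roll -0.002 [-0.07  0.45  0.21 -0.   -1.32 -1.5 ] 0.0006
-0.19 [[0.623, 0.137], [0.635, 0.134], [0.628, 0.132], [0.638, 0.129], [0.635, 0.121], [0.635, 0.104], [0.638, 0.099], [0.644, 0.097], [0.648, 0.092], [0.659, 0.088], [0.604, 0.053]]
-0.27 [[0.606, 0.145], [0.61, 0.14], [0.612, 0.138], [0.622, 0.134], [0.623, 0.132], [0.633, 0.129], [0.636, 0.124], [0.653, 0.092], [0.654, 0.09], [0.614, 0.077], [0.599, 0.044]]
-0.33 [[0.605, 0.148], [0.605, 0.144], [0.619, 0.142], [0.619, 0.14], [0.62, 0.133], [0.618, 0.131], [0.63, 0.129], [0.636, 0.127], [0.626, 0.104], [0.614, 0.079], [0.598, 0.044]]
```

>>> carry_out(
  commands=[
    {"translation": [-0.005, -0.003, -0.2], "roll": 0},
    {"translation": [-0.005, -0.003, -0.4], "roll": 0},
    {"translation": [-0.005, -0.003, -0.58], "roll": 0},
    {"translation": [-0.005, -0.003, -0.7], "roll": 0},
    {"translation": [-0.005, -0.003, -0.71], "roll": 0},
  ],
)

```text
time: 43.25
tcp_pos: [0.6942, -0.2386, 0.0663]
orientation: [-0.496, -0.5, 0.503, 0.501]
force: [-0.3, -0.2, -0.6]
finger_gap: 0.0005
```

>>> carry_out(
  commands=[
    {"translation": [-0.05, 0, 0], "roll": 0},
    {"translation": [-0.09, 0, 0], "roll": 0},
    {"translation": [-0.116, 0, 0], "roll": 0},
    {"translation": [-0.14, 0, 0.035], "roll": 0},
    {"translation": [-0.164, 0, 0.07], "roll": 0},
  ],
)

```text
time: 43.75
tcp_pos: [0.6581, -0.24, 0.0911]
orientation: [0.5, 0.503, -0.5, -0.497]
force: [3.2, 3.2, 1.4]
finger_gap: 0.0004
```

>>> carry_out(
  commands=[
    {"translation": [-0.03, 0, 0.031], "roll": 0},
    {"translation": [-0.06, 0, 0.062], "roll": 0},
    {"translation": [-0.096, 0, 0.086], "roll": 0},
    {"translation": [-0.132, 0, 0.11], "roll": 0},
    {"translation": [-0.132, 0, 0.11], "roll": 0},
  ],
)

```text
time: 44.25
tcp_pos: [0.6222, -0.2406, 0.1178]
orientation: [0.499, 0.501, -0.501, -0.498]
force: [1.5, 0.7, 0.0]
finger_gap: 0.0003
```

```bash
python3 d.py .583 -.24 .131 90; python3 -c "
from h import *
im,W,R,t=get('scene'); cv2.imwrite('pics/close1.png',cv2.resize(im['color'][120:320,80:320],None,fx=3,fy=3,interpolation=cv2.INTER_CUBIC))"
```

```text
44.25 [ 0.6222 -0.2406  0.1178] 90.3 move [-0.157  0.002  0.053] roll -0.002 [-0.08  0.43 -0.15  0.   -1.   -1.49] 0.0003
```

View pics/close1.png

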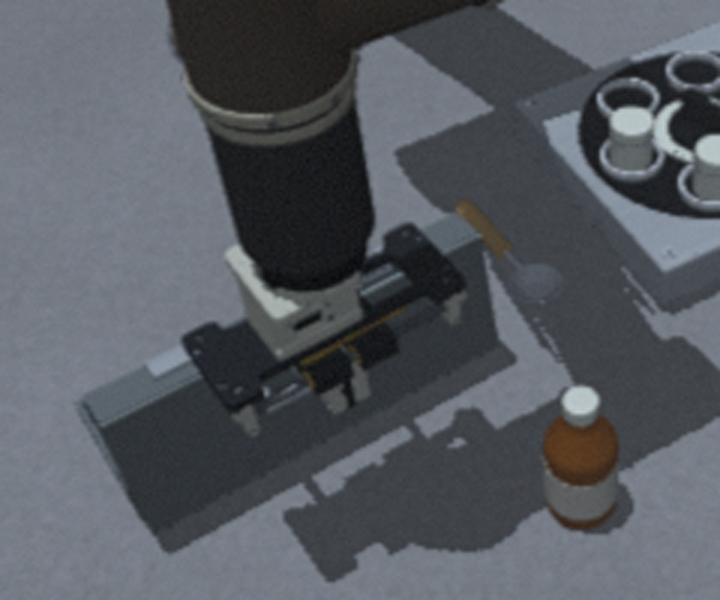

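>>> carry_out(
  commands=[
    {"translation": [-0.038, 0, 0.02], "roll": 0},
    {"translation": [-0.076, 0, 0.038], "roll": 0},
    {"translation": [-0.118, 0, 0.05], "roll": 0},
    {"translation": [-0.16, 0, 0.06], "roll": 0},
    {"translation": [-0.2, 0, 0.066], "roll": 0},
  ],
)

```text
time: 44.8
tcp_pos: [0.5716, -0.2405, 0.1324]
orientation: [-0.499, -0.501, 0.501, 0.499]
force: [0.8, 1.1, -0.2]
finger_gap: 0.0003
```

>>> carry_out(
  commands=[
    {"translation": [-0.042, 0, 0.002], "roll": 0},
    {"translation": [-0.085, 0, 0.002], "roll": 0},
    {"translation": [-0.127, 0, -0.002], "roll": 0},
    {"translation": [-0.17, 0, -0.01], "roll": 0},
    {"translation": [-0.21, 0, -0.018], "roll": 0},
  ],
)

```text
time: 45.3
tcp_pos: [0.5195, -0.2405, 0.1277]
orientation: [-0.499, -0.501, 0.501, 0.499]
force: [0.4, 0.1, 0.2]
finger_gap: -0.0
```

>>> carry_out(
  commands=[
    {"translation": [0, 0, 0], "roll": 0},
    {"translation": [0, 0, 0], "roll": 0},
    {"translation": [0, 0, 0.1], "roll": 0},
    {"translation": [0, 0, 0.3], "roll": 0},
    {"translation": [0, 0, 0.5], "roll": 0},
  ],
)

```text
time: 45.8
tcp_pos: [0.5205, -0.2405, 0.2539]
orientation: [-0.498, -0.501, 0.502, 0.499]
force: [2.4, 0.4, -0.8]
finger_gap: 0.0004
```

>>> carry_out(
  commands=[
    {"translation": [0, 0.7, 0.1], "roll": 0},
    {"translation": [0, 0.7, 0.1], "roll": 0},
    {"translation": [0, 0.7, 0.1], "roll": 0},
    {"translation": [0, 0.7, 0.1], "roll": 0},
    {"translation": [0, 0.7, 0.1], "roll": 0},
  ],
)

```text
time: 46.3
tcp_pos: [0.5215, -0.0624, 0.279]
orientation: [0.498, 0.503, -0.501, -0.497]
force: [-0.0, -0.2, 0.4]
finger_gap: 0.0003
```

```bash
python3 d.py .5 0 .3 90; python3 -c "
from h import *
im,W,R,t=get('top'); v,u=np.mgrid[:420,:560]; z=W[...,2]
m=(W[...,0]>.42)&(W[...,0]<.54)&(W[...,1]<-.25)&(W[...,1]>-.40); print('lid z',np.nanmedian(z[m]),np.nanmax(z[m]))
a=im['color'][120:300]; 
im2=get('scene')[0]; cv2.imwrite('pics/fin.png',np.vstack([a,im2['color'][80:330]]))"; python3 chk.py
```

```text
46.3 [ 0.5215 -0.0624  0.279 ] 90.5 move [-0.086  0.25   0.084] roll -0.003 [ 0.25  0.08 -0.23 -0.   -1.26 -1.82] 0.0003
lid z 0.06613789597208963 0.10832262704765323
top case 2416 [ 0.4751 -0.2404] 0.1754 0.0641
top case 46 [ 0.4287 -0.1905] 0.0193 0.0642
scene deck 99 [0.5071 0.3142] 0.0232 0.1105
scene deck 103 [0.577  0.2683] 0.0209 0.1102
```

View pics/fin.png

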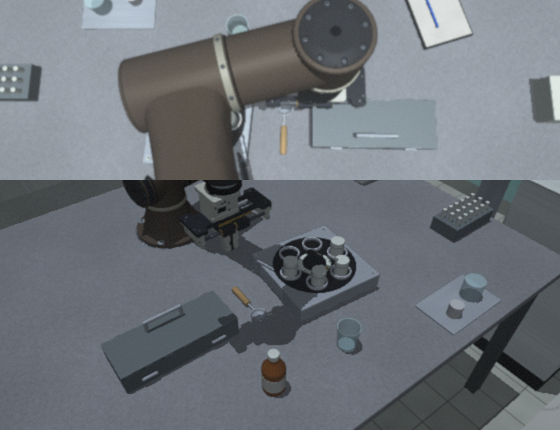

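>>> carry_out(
  commands=[
    {"translation": [0, -0.95, 0], "roll": 0},
    {"translation": [0, -0.95, 0], "roll": 0},
    {"translation": [0, -0.95, 0], "roll": 0},
    {"translation": [0, -0.95, 0], "roll": 0},
    {"translation": [0, -0.95, 0], "roll": 0},
  ],
)

```text
time: 47.0
tcp_pos: [0.5196, -0.3069, 0.2774]
orientation: [-0.499, -0.5, 0.501, 0.5]
force: [0.6, 0.5, 0.5]
finger_gap: 0.0008
```

>>> carry_out(
  commands=[
    {"translation": [-0.4, -0.9, 0], "roll": 0},
    {"translation": [-0.4, -0.9, 0], "roll": 0},
    {"translation": [-0.4, -0.9, 0], "roll": 0},
    {"translation": [-0.4, -0.9, 0], "roll": 0},
    {"translation": [-0.4, -0.9, 0], "roll": 0},
  ],
)

```text
time: 47.5
tcp_pos: [0.4182, -0.531, 0.2773]
orientation: [-0.499, -0.501, 0.501, 0.5]
force: [0.6, -0.8, -0.6]
finger_gap: 0.0005
```

```bash
python3 chk.py; python3 bar.py; python3 rid.py; sed -i "s/^im,W2.*//;s/^g=.*//;s/^cv2.imwrite.*//;s/np.load('top0.npy')/get('top')[1]/" m.py; python3 m.py
```

```text
top case 513 [ 0.4834 -0.1238] 0.0732 0.0645
top case 699 [ 0.4625 -0.3369] 0.0715 0.064
top case 41 [ 0.4283 -0.2632] 0.0141 0.0645
top deck 190 [0.5748 0.2683] 0.0211 0.1111
top deck 186 [0.569  0.1864] 0.021 0.1109
top deck 196 [0.5034 0.3163] 0.021 0.1107
top deck 195 [0.4887 0.1475] 0.0206 0.1108
scene deck 99 [0.5069 0.315 ] 0.0232 0.1102
scene deck 113 [0.5759 0.2642] 0.0226 0.1104
scene deck 112 [0.4916 0.1436] 0.0225 0.1102
scene deck 116 [0.5712 0.1851] 0.0215 0.1103
bar 17.72532953331543 0.31363983867514733 stripe 18.458806895392048 0.21755483055123898 2111 [0.01472932 0.00565211] ctr [0.49759323 0.23060798]
top rider 5 [0.04433062 0.01524603] 0.046879051524824494 18.97893157873241
ring centre [0.50008641 0.23253536] 0.05033248329749641 104
scene rider 4 [0.04437301 0.01383188] 0.04647886884630611 17.31321684104449
lid 5725 [ 0.4812 -0.2414] [0.3295 0.1304] 89.42
handle 172 [ 0.4461 -0.2392] [0.1084 0.0093] 89.39
0.06612866890546733 0.060077405260081276 0.0008310509286591115
deck 8203 [0.4993 0.2316] [0.2805 0.2803] 84.71
dial 1524 [0.498  0.2265] [0.221  0.2077] 84.21
beaker 329 [0.7546 0.1332] [0.0629 0.0614] 47.03
bottle 488 [ 0.7419 -0.1019] [0.0596 0.0558] 71.42
```

All checks agree; handing in.

```bash
python3 -c "
from h import *
print(order.hand_in())"
```

```text
the job is handed in; nothing more can be done
None
```

The job is done and handed in at about 48 s of the 208 s allowed. I opened the lid and it stayed open by itself. All four white pots were moved into cups of their own. I then turned the dial clockwise and pushed the lid shut.

Last checks:
- **Pots:** four pots stand upright in four separate cups, with their tops about 110 mm above the bench, seen by both cameras. One pot shifted about 4 mm between looks but stayed inside its cup.
- **Dial:** it took two grasps, the second only a fine correction. The pointer lies at 17.7–18.5° and the tool's own angle gave 18.3°. The rider is at about 18.3° measured against the ring centre. Single-camera readings of the rider disagreed slightly, 17.3° against 19.0°, so alignment is good to about 1°.
- **Case:** shut, with the lid and handle back at their starting pose. Past the balance point the lid fell shut by its own weight.
- **Beaker, bottle and scoop:** the beaker and bottle are within 1 mm of where they started. I checked the scoop only by eye, and it looked unmoved.
- **Forces:** the highest I read was about 37 N, when the first pot touched down. I set the other three down more gently, and readings there stayed near zero.

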